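# Gauging a turned hand nut

### The job

Check the wooden T-handled nut that stands at the front of the bench, near the robot, on the screw gauge: set it over the pilot pin and wind it down clockwise until it stops, hand-tight only. Then wind it off again and stand it upright on the floor of the plywood tray if its rim closed fully onto the gauge's collar, or in the round metal dish if it stopped short with a gap. Leave the other nut, the live centre and the tape roll where they are.

Things in the scene. Friction and masses are not known exactly. Their poses are not given: they have to be found in the camera images.
- nut_a: One of two outwardly alike hand nuts of pale turned wood; either may be the one in front. Origin: centre of the flat rim it stands on, z up; foot 54 mm across, neck 25 to 30 mm thick. A steel tommy bar, 15 mm thick, 112 mm long, runs along its x axis over the top, bar axis 70 mm above the rim. Open below: threaded socket with a blind pilot bore above it. Loose, 0.2 to 0.33 kg.
- nut_b: One of two outwardly alike hand nuts of pale turned wood; either may be the one in front. Origin: centre of the flat rim it stands on, z up; foot 54 mm across, neck 25 to 30 mm thick. A steel tommy bar, 15 mm thick, 112 mm long, runs along its x axis over the top, bar axis 70 mm above the rim. Open below: threaded socket with a blind pilot bore above it. Loose, 0.2 to 0.33 kg.
- gauge: Screw gauge fixed to the bench: dark round wooden base 124 mm across, 18 mm high, steel collar 64 mm across, a two-start screw 36 mm thick, right-hand (clockwise from above winds a nut down), 18 mm a turn, and a pilot pin 16 mm thick on top, its tapered tip 86 mm above the bench. Origin under the base's centre, z up; its yaw is of no account. Hand-tight: 5 to 15 N, 42 mm out on the bar.
- gauge_shoulder (a point): Centre of the collar's flat top face, 28 mm above the bench. A nut set loosely over the pin rests on the thread with its rim 10 to 20 mm above this face; up to half a turn clockwise makes it bite, about 0.7 more bring a good nut's rim onto the face, tight. A nut bored short stops with its rim about 6 mm above. Wound back, the thread lets go once the rim is 11 to 14 mm above.
- tray: Square open plywood tray, 140 x 140 x 30 mm, walls 6 mm, fixed. Origin: centre of its underside, z up; floor about 6 mm above the bench. For nuts that go fully home. Tray and dish may change places.
- dish: Round pressed-metal dish, 157 mm across the rim, 28 mm high, flat floor 120 mm across about 2 mm above the bench, fixed. Origin: centre of its underside, z up. For nuts that stop short.
- live_centre: Steel live centre (cone on a taper shank) lying loose on the bench, 100 x 85 x 33 mm. Origin: centre of its underside. To be left alone.
- masking_roll: Roll of masking tape lying flat and loose near the vice, 96 mm across, 25 mm high. Origin: centre of its underside. To be left alone.
Mind the look-alikes: they are no part of the job. What is shaped like the nut_a but red is not meant.

How it is judged:
By the outcome, as a careful person would: the job done as asked, in the order asked, and still so for the second after the job is handed in, with the robot touching nothing.
It also fails if it takes over 67 s, if anything falls off the work surface, if the arm or the gripper's body presses on something with over 40 N, if the wrist force passes 120 N, or if a joint passes its speed limit or range.

### The arm

A 6-joint arm with a two-finger parallel gripper is mounted at the origin on a cart in front of the work surface, level with it; the furniture and walls round the work are solid. World frame = base frame: x ahead of the robot, y to its left, z up, the work surface at z = 0. Lengths are in mm, angles in rad, forces in N, time in s.
With the tool pointing down it reaches from about 300 to 775 mm from the base axis. Payload 14.6 kg.
Tool frame: the origin (TCP) lies midway between the tips of the shut fingers; the grasp point (between the pads) lies behind it (manip.grip_depth is the z of the grasp point in the tool frame, in mm); z points along the fingers, y is the line along which they close (so a half turn about z gives the same grasp; the last joint's range is limited). The gripper opens to 94 mm and grips with 3 to 60 N. Pads are 16 mm wide; open, the fingers measure 119 mm over their backs; the gripper's body (75 mm by 177 mm) begins 78 mm behind the grasp point.
Start: joints at [1.035, 0.3, 1.521, -0, 1.321, -0.067], TCP at [248.495, 490.652, 205.446] pointing down, gripper open.
Joint ranges: [-3.03, 3.03], [-0.79, 2.21], [0.23, 2.52], [-1.04, 4.18], [0, 3.07], [-2.55, 2.55]. Speed limits (rad/s): [2.22, 2.22, 2.57, 3.14, 3.14, 3.14].

### API

Orientations are given as [roll, pitch, yaw] about the fixed x, y, z axes, in that order (R = Rz(yaw) Ry(pitch) Rx(roll)).
In Python, from cell import manip gives the robot as it stands.
- The arm moves only by the shell command python3 -m creep FILE [OPENING] [FORCE], which reads ROWS from the file FILE. ROWS is one flat JSON list of numbers that holds 1 to 5 rows one after another, with no inner brackets; each row has 6 numbers: dx, dy, dz in mm, then a rotation vector rx, ry, rz in rad; each row is the pose to reach, as a shift and turn from the pose commanded when the command began, along the tool's axes at that moment; what a row does not reach only later rows make up. A row lasts 1/10 s, in which the tool goes at most 50 mm and 0.15 rad, less where a joint would pass 70% of its speed; a pose out of reach is approached as far as the arm can. OPENING is the finger opening in mm, set as the command begins (- or left out keeps the last). The fingers move at their own pace and stop on an object; FORCE is the grip in N (left out, the last holds). Time passes only in rows, so rows that do not move let the fingers close. It prints the time, the measured TCP pose, the force, the opening and the grip force at its end. Input that does not fit is refused with a message, and nothing moves.
- manip.read_state(): the state, without advancing time (a new reading comes with each control period).
- manip.camera(name): name is "side" or "top" or "wrist"; returns (picture, depth): 400x640x3 uint8, red, green, blue; 400x640 float32, mm along the optical axis (not along the pixel's ray), 0 where there is no reading.
- manip.camera_info(name): a dict with "K" (3x3 intrinsics, pixels), "rvec" (rotation vector, rad) and "tvec" (3), from world to camera coordinates, as OpenCV has them; the wrist camera has in their place "mount" (4x4, takes a point from camera to tool coordinates, whose origin is the TCP and whose axes are the flange's). Camera axes: x right, y down, z forward; pixel columns grow to the right and rows downward; lengths in mm; the calibration is good to about 2 mm. A picture is of the moment at which its call begins: read the wrist's pose just before it. camera_info takes no time and is no camera call.
- manip.sign_off(): hands the job in; it is judged then, once.
The state is a dict: "clock": time; "joints": joint angles; "qd": joint speeds; "effort": joint torques, N m; "eef_pos": TCP position; "eef_rot": TCP orientation; "wrist_force": force on the tool from outside, world axes, zero at the start; "moment": the same for the moment, N m; "finger_gap": finger opening in mm; "finger_force": force on a finger pad.
Only numpy, scipy, OpenCV 4.12 (cv2) and the standard library are available. Lean on these libraries where they do the work, as an engineer would, in place of code of your own. Each camera call takes 0.05 s, during which the arm holds its last target. There are 200 camera calls.

## Working session

There is one attempt and no reset: what is moved stays moved. The work goes in short steps, Python scripts to look and compute and a shell command to move; the robot and the scene stay as the last step left them, time stands still between calls to the robot, and variables do not carry over. Pictures are saved under pics/ and viewed, at most 10 in all, crops included, and the job is handed in when it is done.

```bash
ls; mkdir -p pics; cat > h.py <<'E'
import numpy as np, cv2
from scipy.spatial.transform import Rotation as R
from cell import manip
def shot(n):
    s=manip.read_state(); p,d=manip.camera(n); i=manip.camera_info(n); K=np.array(i["K"])
    v,u=np.mgrid[:400,:640]
    c=np.stack([(u-K[0,2])/K[0,0]*d,(v-K[1,2])/K[1,1]*d,d],-1)
    if n=="wrist":
        M=np.array(i["mount"]); T=np.eye(4); T[:3,:3]=R.from_euler('xyz',s["eef_rot"]).as_matrix(); T[:3,3]=s["eef_pos"]
        T=T@M; w=c@T[:3,:3].T+T[:3,3]
    else:
        r=R.from_rotvec(np.ravel(i["rvec"])).as_matrix(); w=(c-np.ravel(i["tvec"]))@r
    w[d==0]=np.nan
    return p,d,w
def save(f,p): cv2.imwrite('pics/'+f,p[...,::-1])
E
python3 - <<'E'
from h import *
s=manip.read_state(); print(s, manip.grip_depth)
for n in("top","side"):
    p,d,w=shot(n); save(n+'0.png',p); np.save(n+'0.npy',w)
    print(n,manip.camera_info(n))
E
```

```text
pics
{'clock': 0.0, 'joints': array([ 1.03538440e+00,  3.00446964e-01,  1.52154696e+00, -9.65500184e-06,
        1.32069983e+00, -6.65914033e-02]), 'qd': array([ 0.00069381, -0.00093068, -0.00230263,  0.00017085, -0.00024231,
        0.00157822]), 'effort': array([-7.10503482e-04, -5.31806803e+01, -3.52747250e+01,  7.07675633e-02,
        2.43817287e-02, -5.17507726e-05]), 'eef_pos': array([248.38248585, 490.44142949, 204.91400525]), 'eef_rot': array([-3.14049337e+00, -6.39382781e-05,  2.67277448e+00]), 'wrist_force': array([ 0.01861442, -0.92605804, -0.56674491]), 'moment': array([-0.02509101,  0.02687139,  0.00972108]), 'finger_force': 0.0, 'finger_gap': 94.36579275147075} -18.8
top {'K': array([[367.33271295,   0.        , 318.62844617],
       [  0.        , 367.33271295, 194.34576926],
       [  0.        ,   0.        ,   1.        ]]), 'rvec': array([ 2.0886492 , -2.13280111,  0.15279361]), 'tvec': array([271.47960616, 571.51652039, 958.95690053])}
side {'K': array([[446.69627231,   0.        , 327.28913517],
       [  0.        , 446.69627231, 196.42707121],
       [  0.        ,   0.        ,   1.        ]]), 'rvec': array([ 2.10585435, -0.59061897,  0.31034386]), 'tvec': array([-373.95000456,  327.70030087,  877.13398044])}
```

View pics/top0.png

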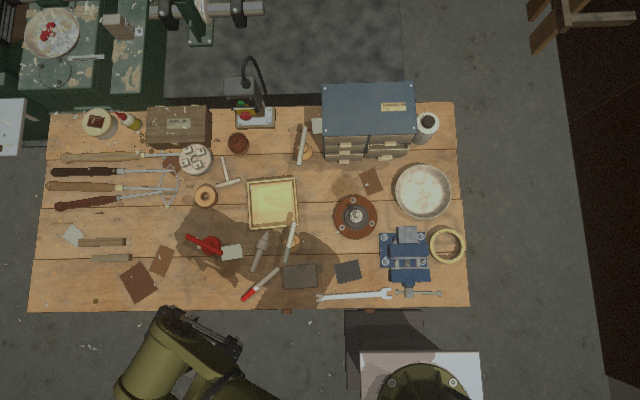

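View pics/side0.png

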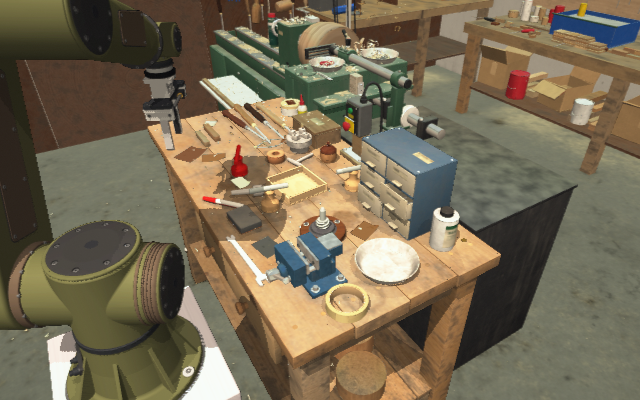

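The top view shows these T-handled candidates: pale nuts near (291,238), in front of the tray, and (303,145), by the cabinet, plus a red one at (207,243). The wooden T at (227,175) looks like a tool lying flat. The front pale nut at (291,238) fits the description. The gauge is at (355,215), the tray at (273,203) and the dish at (423,190). I'll confirm with enlarged crops.

```bash
python3 - <<'E'
from h import *
a=cv2.imread('pics/top0.png');b=cv2.imread('pics/side0.png')
x=cv2.resize(a[120:300,180:380],(600,540),interpolation=cv2.INTER_CUBIC)
cv2.imwrite('pics/cropt.png',x)
cv2.imwrite('pics/crops.png',cv2.resize(b[130:280,200:400],(800,600),interpolation=cv2.INTER_CUBIC))
w=np.load('top0.npy')
for u,v in[(291,235),(291,225),(289,250),(295,240),(303,145),(207,243),(355,215),(273,203),(423,190),(261,240),(265,240),(355,205),(248,215)]: print(u,v,w[v,u].round(1))
E
```

```text
291 235 [465.  334.1  79.1]
291 225 [492.  334.4  75.2]
289 250 [425.8 339.9  75.9]
295 240 [454.3 328.1  32.8]
303 145 [713.6 299.7  77.9]
207 243 [448.7 561.6  71.7]
355 215 [514.  163.   84.3]
273 203 [563.5 393.8   9.2]
423 190 [ 5.928e+02 -4.120e+01  1.000e-01]
261 240 [456.2 423.2  32.2]
265 240 [456.1 412.3  30.4]
355 205 [550.4 157.9  20.7]
248 215 [531.1 468.    1.2]
```

View pics/cropt.png

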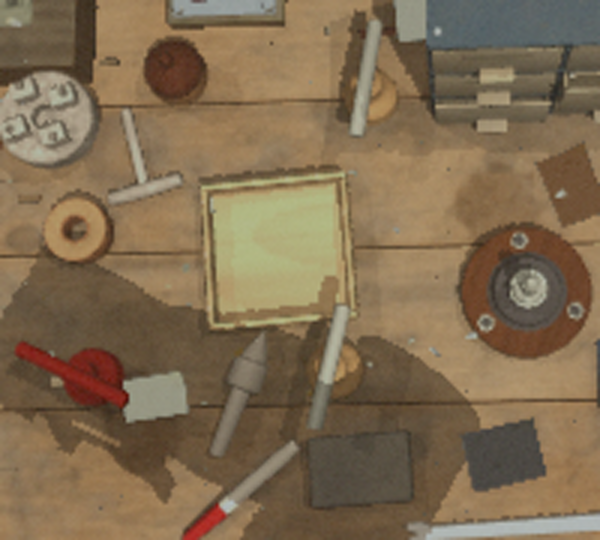

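View pics/crops.png

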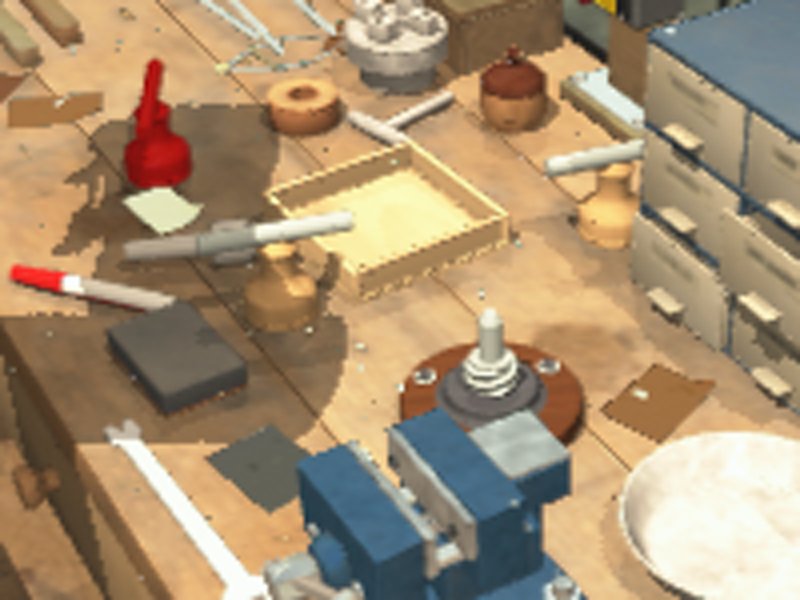

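Confirmed in the crop at (330,365): the front nut is pale wood with a steel bar, standing upright. The red one at (92,378) is the look-alike, and the second pale nut is behind at (370,95). Next I'll measure.

```bash
cat >> h.py <<'E'
def bar(w,c,r=75,z=(66,90)):
    m=np.isfinite(w[...,2])&(np.hypot(w[...,0]-c[0],w[...,1]-c[1])<r)&(w[...,2]>z[0])&(w[...,2]<z[1])
    P=w[m]; rc=cv2.minAreaRect(P[:,:2].astype(np.float32)); a=np.linalg.svd(P[:,:2]-P[:,:2].mean(0),full_matrices=False)[2][0]
    t=(P[:,:2]-np.array(rc[0]))@a
    return dict(n=len(P),c=np.round(rc[0],1),size=np.round(rc[1],1),yaw=round(float(np.arctan2(a[1],a[0])),3),z=np.percentile(P[:,2],[50,95]).round(1),mean=P[:,:2].mean(0).round(1))
def ring(w,c,r,z):
    m=np.isfinite(w[...,2])&(np.hypot(w[...,0]-c[0],w[...,1]-c[1])<r)&(w[...,2]>z[0])&(w[...,2]<z[1])
    P=w[m][:,:2].astype(np.float32); 
    if len(P)<5: return len(P)
    return len(P),np.round(cv2.minEnclosingCircle(P),1) if 0 else [np.round(q,1) for q in cv2.minEnclosingCircle(P)],P.mean(0).round(1)
E
python3 - <<'E'
from h import *
for n in("top","side"):
    w=np.load(n+'0.npy'); print(n)
    print(bar(w,(460,334))); print(bar(w,(714,300)))
    print('pin',ring(w,(514,163),25,(60,95)),'base',ring(w,(514,160),75,(14,23)),'collar',ring(w,(514,160),40,(25,32)))
    print('dish',ring(w,(593,-41),95,(20,34)),'tray',ring(w,(545,400),110,(25,34)))
    m=np.isfinite(w[...,2])&(abs(w[...,2]-29)<4)&(np.hypot(w[...,0]-563,w[...,1]-394)<115); print('traybox',cv2.minAreaRect(w[m][:,:2].astype(np.float32)))
w=np.load('side0.npy')
P=w[np.isfinite(w[...,2])&(np.hypot(w[...,0]-460,w[...,1]-334)<30)]
for z in range(5,85,6):
    q=P[(P[:,2]>z)&(P[:,2]<z+6)]
    if len(q)>2:
        print(z,len(q),q.min(0).round(0)[:2],q.max(0).round(0)[:2])
E
```

```text
top
{'n': 238, 'c': array([446.4, 339.3]), 'size': array([ 17.4, 110.8]), 'yaw': 2.904, 'z': array([76. , 79.6]), 'mean': array([446.3, 339.9])}
{'n': 230, 'c': array([717.7, 291.9]), 'size': array([95.9, 97.6]), 'yaw': 3.0, 'z': array([76. , 80.3]), 'mean': array([710.1, 298.6])}
pin (30, [array([516.2, 158.7]), np.float64(7.5)], array([515.9, 158.9], dtype=float32)) base (1029, [array([516.9, 158.8]), np.float64(61.6)], array([515.9, 159.3], dtype=float32)) collar (255, [array([516.4, 159.1]), np.float64(32.3)], array([516.2, 158.8], dtype=float32))
dish (464, [array([584.4, -33.2]), np.float64(78.9)], array([588.8, -42.1], dtype=float32)) tray (507, [array([542.2, 395.5]), np.float64(108.6)], array([538.2, 397.9], dtype=float32))
traybox ((541.6321411132812, 392.0892333984375), (179.0370635986328, 139.84259033203125), 4.199300289154053)
side
{'n': 193, 'c': array([446.9, 335.2]), 'size': array([ 19.2, 110.9]), 'yaw': 2.91, 'z': array([74.2, 78. ]), 'mean': array([445.2, 334.6])}
{'n': 136, 'c': array([683.8, 281.4]), 'size': array([85.1, 74.6]), 'yaw': -1.233, 'z': array([74.4, 81
[... 295 characters left out ...]
 dtype=float32))
dish (434, [array([585.5, -35.3]), np.float64(80.2)], array([601.2, -18.6], dtype=float32)) tray (302, [array([540.1, 390. ]), np.float64(108.2)], array([553.2, 386. ], dtype=float32))
traybox ((546.062255859375, 388.27874755859375), (174.27870178222656, 147.66783142089844), 6.445414066314697)
5 19 [433. 311.] [468. 321.]
11 16 [438. 309.] [471. 325.]
17 21 [432. 309.] [472. 327.]
23 46 [430. 312.] [473. 342.]
29 43 [431. 317.] [465. 353.]
35 17 [435. 323.] [461. 338.]
41 14 [435. 325.] [455. 341.]
47 14 [435. 324.] [455. 337.]
53 15 [435. 322.] [457. 343.]
59 32 [433. 323.] [484. 342.]
65 28 [433. 323.] [487. 338.]
71 66 [431. 318.] [487. 346.]
77 13 [432. 320.] [489. 339.]
```

```bash
cat >> h.py <<'E'
def go(x,y,z,yaw):
    "delta in tool axes to a tool-down pose"
    s=manip.read_state(); A=R.from_euler('xyz',s["eef_rot"]); B=R.from_euler('xyz',[np.pi,0,yaw])
    print('delta',A.inv().apply(np.array([x,y,z])-s["eef_pos"]).round(1),(A.inv()*B).as_rotvec().round(3),'clock',round(s["clock"],2))
def st():
    s=manip.read_state()
    for k in("clock","eef_pos","eef_rot","joints","wrist_force","moment","finger_gap","finger_force"): print(k,np.round(s[k],3))
E
python3 -c "
from h import *
go(446.5,337.5,170,2.905);print(manip.camera_info('wrist'))"
echo '[-49, -9, 7, 0, 0, -0.05, -98, -18, 14, 0, 0, -0.1, -147, -27, 21, 0, 0, -0.15, -196, -37, 28, 0, 0, -0.2, -244, -47, 35, 0, 0, -0.232]' > rows.txt && python3 -m creep rows.txt 50
echo '[0, 0, 0, 0, 0, 0, 0, 0, 0, 0, 0, 0]' > rows.txt && python3 -m creep rows.txt
python3 - <<'E'
from h import *
st(); p,d,w=shot("wrist"); save('w1.png',p); np.save('w1.npy',w); print(bar(w,(446,337)))
go(446.5,337.5,170,2.905)
E
```

```text
delta [-245.9  -46.9   35. ] [-0.001 -0.    -0.232] clock 0.1
{'K': array([[347.07458949,   0.        , 316.26148136],
       [  0.        , 347.07458949, 200.74257257],
       [  0.        ,   0.        ,   1.        ]]), 'mount': array([[-1.34115705e-03, -9.67053058e-01, -2.54571373e-01,
         7.31308694e+01],
       [ 9.99998916e-01, -1.14234540e-03, -9.28804304e-04,
         8.26998714e-01],
       [ 6.07394606e-04, -2.54572343e-01,  9.67053542e-01,
        -1.80159540e+02],
       [ 0.00000000e+00,  0.00000000e+00,  0.00000000e+00,
         1.00000000e+00]])}
clock: 0.6
eef_pos: [445.4, 337.5, 170.1]
eef_rot: [-3.141, -0.0, 2.907]
wrist_force: [0.5, 0.4, 1.1]
finger_gap: 57.2
finger_force: 0.0
clock: 0.8
eef_pos: [444.5, 338.4, 170.0]
eef_rot: [-3.141, -0.001, 2.903]
wrist_force: [-0.8, 1.2, 0.1]
finger_gap: 50.2
finger_force: 0.0
clock 0.8
eef_pos [444.461 338.422 170.031]
eef_rot [-3.141e+00 -1.000e-03  2.903e+00]
joints [ 0.585  0.35   1.539  0.     1.253 -0.747]
wrist_force [-0.818  1.238  0.107]
moment [ 0.081 -0.02  -0.033]
finger_gap 50.195
finger_force 0.0
{'n': 2389, 'c': array([446.9, 341.4]), 'size': array([ 16.8, 111.8]), 'yaw': -0.238, 'z': array([77. , 78.7]), 'mean': array([443.7, 341.8])}
delta [-3.  -1.1  0.4] [-0.    -0.    -0.001] clock 0.85
```

View pics/w1.png

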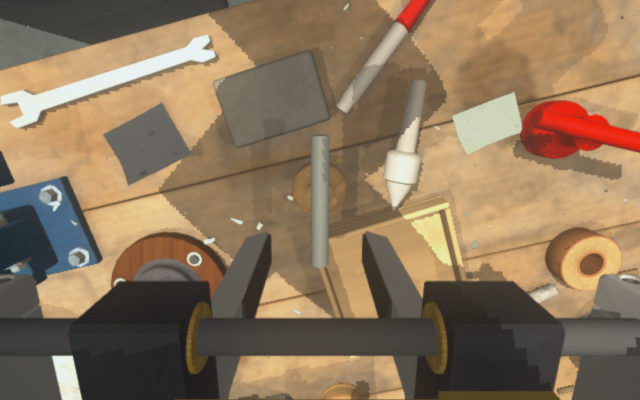

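The wrist view shows the bar at (319,200), between the fingertips at (258,235) and (378,235), with the live centre clear at (405,160). I'll descend and grip.

```bash
python3 -c "
from h import *
go(446.9,340,64,2.904)"
echo '[-2, 1, 25, 0, 0, 0, -2, 1, 50, 0, 0, 0, -2, 1, 75, 0, 0, 0, -2, 1, 95, 0, 0, 0, -2, 1, 106, 0, 0, 0]' > rows.txt && python3 -m creep rows.txt 50
echo '[0, 0, 0, 0, 0, 0, 0, 0, 0, 0, 0, 0]' > rows.txt && python3 -m creep rows.txt
python3 -c "
from h import *
st();go(446.9,340,64,2.904)"
```

```text
delta [ -2.8   1.5 106.4] [-0. -0.  0.] clock 0.85
clock: 1.35
eef_pos: [444.9, 340.4, 63.3]
eef_rot: [-3.14, -0.001, 2.907]
wrist_force: [1.0, 0.8, 0.4]
finger_gap: 50.0
finger_force: 0.0
clock: 1.55
eef_pos: [446.3, 340.3, 65.5]
eef_rot: [3.141, 0.001, 2.906]
wrist_force: [0.5, -0.4, -0.8]
finger_gap: 49.9
finger_force: 0.0
clock 1.55
eef_pos [446.341 340.297  65.512]
eef_rot [3.141e+00 1.000e-03 2.906e+00]
joints [ 0.586  0.477  1.625  0.     1.039 -0.749]
wrist_force [ 0.51  -0.434 -0.784]
moment [0.025 0.007 0.049]
finger_gap 49.863
finger_force 0.0
delta [-0.6 -0.2  1.5] [0.001 0.001 0.002] clock 1.55
```

```bash

echo '[0, 0, 0, 0, 0, 0, 0, 0, 0, 0, 0, 0, 0, 0, 0, 0, 0, 0, 0, 0, 0, 0, 0, 0, 0, 0, 0, 0, 0, 0]' > rows.txt && python3 -m creep rows.txt 5 60
echo '[0, 0, 0, 0, 0, 0, 0, 0, 0, 0, 0, 0, 0, 0, 0, 0, 0, 0]' > rows.txt && python3 -m creep rows.txt
python3 -c "
from h import *
st()"
```

```text
clock: 2.05
eef_pos: [446.6, 339.8, 64.9]
eef_rot: [3.141, 0.001, 2.905]
wrist_force: [0.7, 0.2, 6.4]
finger_gap: 13.3
finger_force: 73.6
clock: 2.35
eef_pos: [446.6, 339.8, 65.0]
eef_rot: [3.141, 0.001, 2.905]
wrist_force: [-1.0, 0.4, 5.6]
finger_gap: 13.6
finger_force: 80.2
clock 2.35
eef_pos [446.62  339.781  65.024]
eef_rot [3.141e+00 1.000e-03 2.905e+00]
joints [ 0.585  0.477  1.626  0.     1.038 -0.749]
wrist_force [-0.984  0.424  5.646]
moment [0.047 0.088 0.027]
finger_gap 13.575
finger_force 80.216
```

```bash

echo '[0, 0, 0, 0, 0, 0, 0, 0, 0, 0, 0, 0, 0, 0, 3, 0, 0, 0]' > rows.txt && python3 -m creep rows.txt 40
echo '[0, 0, 0, 0, 0, 0, 0, 0, 0, 0, 0, 0, 0, 0, 0, 0, 0, 0, 0, 0, 0, 0, 0, 0, 0, 0, 0, 0, 0, 0]' > rows.txt && python3 -m creep rows.txt 5 60
echo '[0, 0, 0, 0, 0, 0, 0, 0, 0, 0, 0, 0, 0, 0, 0, 0, 0, 0]' > rows.txt && python3 -m creep rows.txt
```

```text
clock: 2.65
eef_pos: [446.7, 339.7, 62.2]
eef_rot: [3.141, 0.001, 2.905]
wrist_force: [-0.6, 0.6, -0.1]
finger_gap: 34.1
finger_force: 0.0
clock: 3.15
eef_pos: [446.3, 339.6, 61.5]
eef_rot: [-3.141, -0.0, 2.905]
wrist_force: [0.0, 0.2, -0.8]
finger_gap: 16.0
finger_force: 60.0
clock: 3.45
eef_pos: [446.3, 339.5, 61.5]
eef_rot: [-3.141, -0.0, 2.905]
wrist_force: [-0.4, -0.3, -2.0]
finger_gap: 15.5
finger_force: 60.0
```

```bash

echo '[0, 0, -10, 0, 0, 0, 0, 0, -30, 0, 0, 0, 0, 0, -60, 0, 0, 0, 0, 0, -90, 0, 0, 0, 0, 0, -100, 0, 0, 0]' > rows.txt && python3 -m creep rows.txt
python3 -c "
from h import *
st()
go(516.3,157.5,161,2.9+1.4)
p,d,w=shot('wrist'); save('w2.png',p); print(bar(w,(446,340),75,(166,190)))
print(ring(w,(516,159),75,(14,23)),ring(w,(516,159),38,(25,32)))"
```

```text
clock: 3.95
eef_pos: [447.2, 340.1, 165.2]
eef_rot: [3.138, 0.003, 2.905]
wrist_force: [0.7, 0.8, -1.4]
finger_gap: 15.4
finger_force: 60.0
clock 3.95
eef_pos [447.232 340.122 165.159]
eef_rot [3.138e+00 3.000e-03 2.905e+00]
joints [ 0.585  0.358  1.54  -0.     1.239 -0.749]
wrist_force [ 0.673  0.85  -1.416]
moment [ 0.048 -0.015  0.05 ]
finger_gap 15.444
finger_force 59.999
delta [-110.  -161.3    4. ] [ 1.000e-03  5.000e-03 -1.395e+00] clock 3.95
{'n': 5723, 'c': array([439.1, 342.6]), 'size': array([93.6, 38.1]), 'yaw': -0.239, 'z': array([181.1, 184.1]), 'mean': array([435. , 343.5])}
(4259, [array([515.9, 159.8]), np.float64(61.9)], array([487.6, 160.3], dtype=float32)) (1149, [array([512.3, 159.1]), np.float64(31.8)], array([500.7, 164.2], dtype=float32))
```

View pics/w2.png

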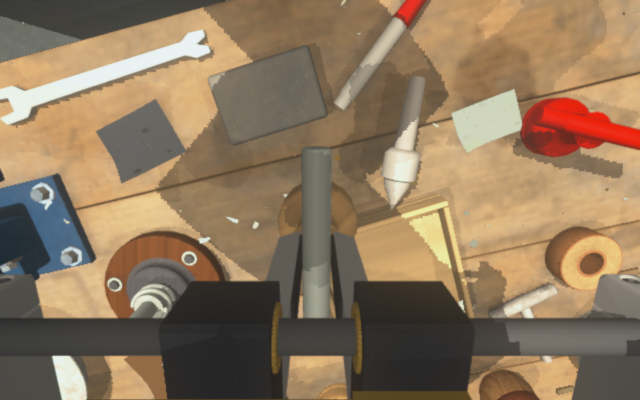

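The nut is held upright: bar at (317,230), foot at (318,215). I'll carry it to the gauge, turning it counter-clockwise to leave range for winding.

```bash

echo '[-22, -32, 0, 0, 0, -0.14, -44, -64, 0, 0, 0, -0.28, -66, -96, 0, 0, 0, -0.42, -88, -128, 0, 0, 0, -0.56, -110, -160, 0, 0, 0, -0.7]' > rows.txt && python3 -m creep rows.txt
echo '[0, 0, 0, 0, 0, -0.14, 0, 0, 0, 0, 0, -0.28, 0, 0, 0, 0, 0, -0.42, 0, 0, 0, 0, 0, -0.56, 0, 0, 0, 0, 0, -0.69]' > rows.txt && python3 -m creep rows.txt
echo '[0, 0, 0, 0, 0, 0, 0, 0, 0, 0, 0, 0, 0, 0, 0, 0, 0, 0]' > rows.txt && python3 -m creep rows.txt
python3 -c "
from h import *
st()
go(516.3,158.8,130,4.3)
p,d,w=shot('top'); save('t3.png',p[150:280,270:470].repeat(4,0).repeat(4,1)); np.save('t3.npy',w)
s=manip.read_state()['eef_pos']
print(bar(w,s[:2],70,(165,183)))
p,d,w=shot('side'); print(bar(w,s[:2],70,(165,185)), ring(w,s[:2],40,(100,125)))"
```

```text
clock: 4.5
eef_pos: [515.6, 156.6, 160.3]
eef_rot: [3.141, -0.002, -2.672]
wrist_force: [1.2, -0.1, -2.2]
finger_gap: 15.7
finger_force: 60.0
clock: 5.0
eef_pos: [515.3, 158.0, 160.1]
eef_rot: [3.14, -0.001, -1.983]
wrist_force: [0.1, 0.1, -2.0]
finger_gap: 15.5
finger_force: 60.0
clock: 5.3
eef_pos: [515.6, 158.2, 161.1]
eef_rot: [3.141, -0.0, -1.991]
wrist_force: [0.3, 0.6, -2.6]
finger_gap: 15.3
finger_force: 60.0
clock 5.3
eef_pos [515.587 158.196 161.114]
eef_rot [ 3.141 -0.    -1.991]
joints [ 0.23   0.317  1.605  0.     1.22  -2.491]
wrist_force [ 0.254  0.627 -2.581]
moment [0.083 0.009 0.016]
finger_gap 15.295
finger_force 59.999
delta [-0.9 -0.4 31.1] [ 0.001 -0.    -0.008] clock 5.3
{'n': 41, 'c': array([499.3, 132.9]), 'size': array([51.6, 14.1]), 'yaw': 1.572, 'z': array([176.2, 179.5]), 'mean': array([496.1, 116.1])}
{'n': 210, 'c': array([515.2, 153.5]), 'size': array([107.4,  38.4]), 'yaw': -2.025, 'z': array([175.9, 182.4]), 'mean': array([511.8, 143.9])} (169, [array([515.7, 152.8]), np.float64(27.2)], array([506.9, 139. ], dtype=float32))
```

View pics/t3.png

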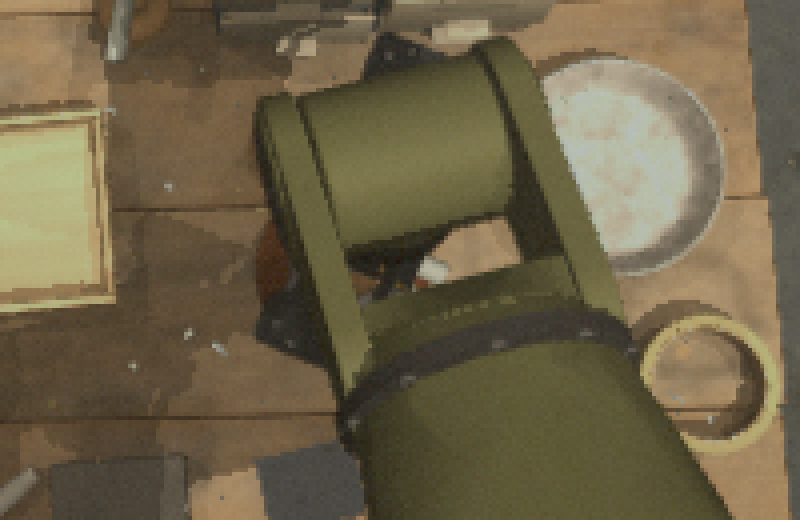

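Here the arm covers the gauge in the top view, so I rely on the side camera. It puts the nut foot at (515.7,152.8) and the collar and pin at about (516.3,154.2), so a shift of about 1 mm is needed. Lowering.

```bash

echo '[-1, 0, 10, 0, 0, 0, -1, 0, 20, 0, 0, 0, -1, 0, 28, 0, 0, 0, -1, 0, 34, 0, 0, 0, -1, 0, 40, 0, 0, 0]' > rows.txt && python3 -m creep rows.txt
echo '[0, 0, 2, 0, 0, 0, 0, 0, 4, 0, 0, 0, 0, 0, 6, 0, 0, 0, 0, 0, 8, 0, 0, 0, 0, 0, 8, 0, 0, 0]' > rows.txt && python3 -m creep rows.txt
python3 -c "
from h import *
st()"
```

```text
clock: 5.9
eef_pos: [516.1, 159.1, 120.9]
eef_rot: [3.141, -0.0, -1.988]
wrist_force: [-0.9, 0.2, -2.7]
finger_gap: 15.4
finger_force: 60.0
clock: 6.4
eef_pos: [516.1, 159.1, 113.4]
eef_rot: [3.141, -0.0, -1.988]
wrist_force: [-1.2, 0.1, -2.0]
finger_gap: 15.7
finger_force: 60.0
clock 6.4
eef_pos [516.126 159.121 113.44 ]
eef_rot [ 3.141 -0.    -1.988]
joints [ 0.231  0.372  1.651 -0.     1.119 -2.493]
wrist_force [-1.225  0.089 -2.009]
moment [ 0.151  0.069 -0.019]
finger_gap 15.744
finger_force 59.999
```

```bash

echo '[0, 0, 1, 0, 0, 0, 0, 0, 2, 0, 0, 0, 0, 0, 3, 0, 0, 0, 0, 0, 3, 0, 0, 0]' > rows.txt && python3 -m creep rows.txt
echo '[0, 0, 1, 0, 0, 0, 0, 0, 2, 0, 0, 0, 0, 0, 3, 0, 0, 0, 0, 0, 3, 0, 0, 0]' > rows.txt && python3 -m creep rows.txt

```

```text
clock: 6.8
eef_pos: [516.1, 159.1, 110.5]
eef_rot: [3.141, -0.0, -1.988]
wrist_force: [-1.2, -0.5, -2.3]
finger_gap: 15.4
finger_force: 60.0
clock: 7.2
eef_pos: [516.4, 159.2, 107.9]
eef_rot: [-3.141, 0.0, -1.988]
wrist_force: [-0.8, 0.4, 1.6]
finger_gap: 15.2
finger_force: 60.0
```

```bash

echo '[0, 0, 1, 0, 0, 0.1, 0, 0, 1, 0, 0, 0.2, 0, 0, 1, 0, 0, 0.3, 0, 0, 1, 0, 0, 0.4, 0, 0, 1, 0, 0, 0.5]' > rows.txt && python3 -m creep rows.txt
echo '[0, 0, 0, 0, 0, 0.1, 0, 0, 0, 0, 0, 0.2, 0, 0, 0, 0, 0, 0.3, 0, 0, 0, 0, 0, 0.4, 0, 0, 0, 0, 0, 0.5]' > rows.txt && python3 -m creep rows.txt
python3 -c "
from h import *
st()"

```

```text
clock: 7.7
eef_pos: [516.3, 159.2, 106.7]
eef_rot: [-3.141, 0.0, -2.492]
wrist_force: [0.3, -0.6, -0.9]
finger_gap: 15.2
finger_force: 60.0
clock: 8.2
eef_pos: [516.1, 159.1, 106.4]
eef_rot: [-3.142, -0.0, -2.993]
wrist_force: [-1.1, -0.3, -2.1]
finger_gap: 15.2
finger_force: 60.0
clock 8.2
eef_pos [516.076 159.116 106.384]
eef_rot [-3.142 -0.    -2.993]
joints [ 0.231  0.381  1.657 -0.     1.104 -1.489]
wrist_force [-1.081 -0.346 -2.074]
moment [ 0.038 -0.059 -0.043]
finger_gap 15.167
finger_force 59.997
```

```bash

echo '[0, 0, 1, 0, 0, 0, 0, 0, 2, 0, 0, 0, 0, 0, 2, 0, 0, 0]' > rows.txt && python3 -m creep rows.txt
echo '[0, 0, 1, 0, 0, 0.1, 0, 0, 1, 0, 0, 0.2, 0, 0, 2, 0, 0, 0.3, 0, 0, 2, 0, 0, 0.4, 0, 0, 2, 0, 0, 0.4]' > rows.txt && python3 -m creep rows.txt
python3 -c "
from h import *
st()"

```

```text
clock: 8.5
eef_pos: [516.6, 159.2, 105.2]
eef_rot: [3.141, 0.001, -2.985]
wrist_force: [-1.1, -0.4, 3.9]
finger_gap: 15.5
finger_force: 60.0
clock: 9.0
eef_pos: [517.2, 159.1, 103.8]
eef_rot: [3.141, 0.003, 2.894]
wrist_force: [1.3, -1.1, 7.9]
finger_gap: 15.5
finger_force: 60.0
clock 9.0
eef_pos [517.167 159.146 103.777]
eef_rot [3.141e+00 3.000e-03 2.894e+00]
joints [ 0.231  0.385  1.658 -0.     1.096 -1.092]
wrist_force [ 1.332 -1.11   7.876]
moment [-0.322 -0.117 -0.089]
finger_gap 15.494
finger_force 60.005
```

```bash

echo '[0, 0, 0, 0, 0, 0.1, 0, 0, 0, 0, 0, 0.2, 0, 0, 0.5, 0, 0, 0.3, 0, 0, 1, 0, 0, 0.4, 0, 0, 1, 0, 0, 0.5]' > rows.txt && python3 -m creep rows.txt
echo '[0, 0, 0, 0, 0, 0.1, 0, 0, 0.5, 0, 0, 0.2, 0, 0, 0.5, 0, 0, 0.3, 0, 0, 1, 0, 0, 0.4, 0, 0, 1, 0, 0, 0.5]' > rows.txt && python3 -m creep rows.txt
python3 -c "
from h import *
st()"

```

```text
clock: 9.5
eef_pos: [516.8, 159.1, 102.5]
eef_rot: [3.14, 0.001, 2.394]
wrist_force: [0.5, -1.8, 5.1]
finger_gap: 15.4
finger_force: 60.0
clock: 10.0
eef_pos: [516.6, 159.1, 101.3]
eef_rot: [3.14, 0.0, 1.894]
wrist_force: [-0.1, -0.0, 5.1]
finger_gap: 15.5
finger_force: 60.0
clock 10.0
eef_pos [516.61  159.122 101.29 ]
eef_rot [3.14  0.    1.894]
joints [ 0.231  0.388  1.661 -0.     1.092 -0.092]
wrist_force [-0.07  -0.006  5.071]
moment [-0.218  0.223 -0.004]
finger_gap 15.48
finger_force 60.0
```

```bash

echo '[0, 0, 0.3, 0, 0, 0.12, 0, 0, 0.6, 0, 0, 0.24, 0, 0, 1, 0, 0, 0.36, 0, 0, 1.3, 0, 0, 0.48, 0, 0, 1.7, 0, 0, 0.6]' > rows.txt && python3 -m creep rows.txt
echo '[0, 0, 0.3, 0, 0, 0.12, 0, 0, 0.6, 0, 0, 0.24, 0, 0, 1, 0, 0, 0.36, 0, 0, 1.3, 0, 0, 0.48, 0, 0, 1.7, 0, 0, 0.6]' > rows.txt && python3 -m creep rows.txt
python3 -c "
from h import *
st()"

```

```text
clock: 10.5
eef_pos: [516.5, 159.2, 99.4]
eef_rot: [3.141, -0.001, 1.293]
wrist_force: [-1.0, 0.2, 5.4]
finger_gap: 15.7
finger_force: 60.0
clock: 11.0
eef_pos: [516.6, 159.3, 97.8]
eef_rot: [3.141, -0.001, 0.693]
wrist_force: [-1.2, 0.4, 4.9]
finger_gap: 15.8
finger_force: 60.0
clock 11.0
eef_pos [516.562 159.291  97.751]
eef_rot [ 3.141e+00 -1.000e-03  6.930e-01]
joints [0.231 0.392 1.664 0.    1.085 1.109]
wrist_force [-1.174  0.45   4.865]
moment [0.07  0.275 0.02 ]
finger_gap 15.76
finger_force 60.0
```

```bash

echo '[0, 0, 0.3, 0, 0, 0.1, 0, 0, 0.6, 0, 0, 0.2, 0, 0, 0.9, 0, 0, 0.3, 0, 0, 1.1, 0, 0, 0.4]' > rows.txt && python3 -m creep rows.txt
python3 -c "
from h import *
print(manip.read_state()['moment'])"
echo '[0, 0, 0.2, 0, 0, 0.07, 0, 0, 0.4, 0, 0, 0.14, 0, 0, 0.6, 0, 0, 0.2]' > rows.txt && python3 -m creep rows.txt
python3 -c "
from h import *
print(manip.read_state()['moment'])"
echo '[0, 0, 0.2, 0, 0, 0.07, 0, 0, 0.4, 0, 0, 0.14, 0, 0, 0.6, 0, 0, 0.2]' > rows.txt && python3 -m creep rows.txt
python3 -c "
from h import *
st()"

```

```text
clock: 11.4
eef_pos: [516.6, 159.3, 96.7]
eef_rot: [-3.142, -0.001, 0.294]
wrist_force: [-0.6, 0.7, 4.0]
finger_gap: 15.3
finger_force: 60.0
[0.08075211 0.20956422 0.0353453 ]
clock: 11.7
eef_pos: [516.7, 159.3, 96.1]
eef_rot: [-3.141, -0.002, 0.095]
wrist_force: [0.1, -0.2, 4.0]
finger_gap: 15.6
finger_force: 60.0
[0.14306371 0.16627362 0.00872477]
clock: 12.0
eef_pos: [516.6, 159.4, 95.5]
eef_rot: [-3.141, -0.001, -0.105]
wrist_force: [0.1, -0.1, 4.7]
finger_gap: 15.5
finger_force: 60.0
clock 12.0
eef_pos [516.637 159.355  95.461]
eef_rot [-3.141e+00 -1.000e-03 -1.050e-01]
joints [0.231 0.395 1.665 0.    1.08  1.907]
wrist_force [ 0.076 -0.11   4.741]
moment [0.214 0.133 0.079]
finger_gap 15.545
finger_force 60.001
```

```bash

for i in 1 2; do :; done
echo '[0, 0, 0.15, 0, 0, 0.05, 0, 0, 0.3, 0, 0, 0.1, 0, 0, 0.3, 0, 0, 0.1]' > rows.txt && python3 -m creep rows.txt
python3 -c "
from h import *
print(manip.read_state()['moment'])"
echo '[0, 0, 0.15, 0, 0, 0.05, 0, 0, 0.3, 0, 0, 0.1, 0, 0, 0.3, 0, 0, 0.1]' > rows.txt && python3 -m creep rows.txt
python3 -c "
from h import *
print(manip.read_state()['moment'])"
echo '[0, 0, 0.15, 0, 0, 0.05, 0, 0, 0.3, 0, 0, 0.1, 0, 0, 0.3, 0, 0, 0.1]' > rows.txt && python3 -m creep rows.txt
python3 -c "
from h import *
st()"

```

```text
clock: 12.3
eef_pos: [516.7, 159.4, 95.2]
eef_rot: [-3.141, -0.001, -0.204]
wrist_force: [1.1, 0.5, 4.7]
finger_gap: 15.5
finger_force: 60.0
[ 0.31931865  0.03570303 -0.10148404]
clock: 12.6
eef_pos: [516.6, 159.3, 94.8]
eef_rot: [-3.141, -0.001, -0.304]
wrist_force: [0.7, 1.7, 4.6]
finger_gap: 15.2
finger_force: 60.0
[ 0.22729392  0.01461848 -0.1009024 ]
clock: 12.9
eef_pos: [516.6, 159.3, 94.5]
eef_rot: [-3.141, -0.001, -0.404]
wrist_force: [0.1, 0.7, 5.1]
finger_gap: 15.5
finger_force: 60.0
clock 12.9
eef_pos [516.63  159.305  94.508]
eef_rot [-3.141e+00 -1.000e-03 -4.040e-01]
joints [0.231 0.397 1.666 0.    1.078 2.206]
wrist_force [0.095 0.713 5.058]
moment [ 0.207  0.008 -0.063]
finger_gap 15.508
finger_force 60.003
```

```bash

echo '[0, 0, 0, 0, 0, 0, 0, 0, 0, 0, 0, 0, 0, 0, -15, 0, 0, 0, 0, 0, -32, 0, 0, 0, 0, 0, -32, 0, 0, 0]' > rows.txt && python3 -m creep rows.txt 45
echo '[0, 0, 0, 0, 0, -0.13, 0, 0, 0, 0, 0, -0.26, 0, 0, 0, 0, 0, -0.39, 0, 0, 0, 0, 0, -0.52, 0, 0, 0, 0, 0, -0.65]' > rows.txt && python3 -m creep rows.txt
echo '[0, 0, 0, 0, 0, -0.13, 0, 0, 0, 0, 0, -0.26, 0, 0, 0, 0, 0, -0.39, 0, 0, 0, 0, 0, -0.52, 0, 0, 0, 0, 0, -0.65]' > rows.txt && python3 -m creep rows.txt
echo '[0, 0, 0, 0, 0, -0.13, 0, 0, 0, 0, 0, -0.26, 0, 0, 0, 0, 0, -0.39, 0, 0, 0, 0, 0, -0.52, 0, 0, 0, 0, 0, -0.65]' > rows.txt && python3 -m creep rows.txt
echo '[0, 0, 0, 0, 0, -0.13, 0, 0, 0, 0, 0, -0.26, 0, 0, 0, 0, 0, -0.39, 0, 0, 0, 0, 0, -0.52, 0, 0, 0, 0, 0, -0.65]' > rows.txt && python3 -m creep rows.txt
echo '[0, 0, 0, 0, 0, -0.14, 0, 0, 0, 0, 0, -0.28, 0, 0, 0, 0, 0, -0.42, 0, 0, 0, 0, 0, -0.54, 0, 0, 0, 0, 0, -0.54]' > rows.txt && python3 -m creep rows.txt
python3 -c "
from h import *
st()
s=manip.read_state()['eef_pos']
p,d,w=shot('wrist'); save('w4.png',p);print(bar(w,s[:2],70,(98,114)))
p,d,w=shot('side'); print(bar(w,s[:2],70,(98,114)),ring(w,s[:2],40,(50,62)))"

```

```text
clock: 13.4
eef_pos: [516.9, 159.3, 127.5]
eef_rot: [-3.14, -0.002, -0.404]
wrist_force: [0.2, 0.5, 0.3]
finger_gap: 44.6
finger_force: 0.0
clock: 13.9
eef_pos: [515.8, 159.0, 124.8]
eef_rot: [3.142, 0.001, 0.251]
wrist_force: [1.0, -0.2, -0.2]
finger_gap: 45.0
finger_force: 0.0
clock: 14.4
eef_pos: [515.8, 159.0, 124.8]
eef_rot: [-3.141, 0.001, 0.901]
wrist_force: [-0.0, -0.0, 0.6]
finger_gap: 45.4
finger_force: 0.0
clock: 14.9
eef_pos: [515.8, 159.0, 124.8]
eef_rot: [-3.14, 0.0, 1.551]
wrist_force: [-1.0, 0.4, -0.5]
finger_gap: 45.0
finger_force: 0.0
clock: 15.4
eef_pos: [515.8, 159.0, 124.8]
eef_rot: [-3.14, -0.0, 2.201]
wrist_force: [-0.5, 0.6, -1.0]
finger_gap: 44.9
finger_force: 0.0
clock: 15.9
eef_pos: [515.8, 159.0, 125.0]
eef_rot: [-3.141, -0.001, 2.738]
wrist_force: [0.2, 0.2, 0.7]
finger_gap: 44.9
finger_force: 0.0
clock 15.9
eef_pos [515.83  159.012 124.965]
eef_rot [-3.141e+00 -1.000e-03  2.738e+00]
joints [ 0.231  0.358  1.641 -0.     1.144 -0.935]
wrist_force [0.192 0.17  0.69 ]
moment [ 0.045  0.01  -0.012]
finger_gap 44.943
finger_force 0.0
{'n': 4338, 'c': array([516.4, 159.2]), 'size': array([ 20.2, 110.4]), 'yaw': -0.426, 'z': array([110.8, 112.5]), 'mean': array([512.7, 161.6])}
{'n': 235, 'c': array([517.1, 154.3]), 'size': array([ 16.5, 111.5]), 'yaw': 2.717, 'z': array([107. , 111.5]), 'mean': array([516.1, 152.7])} (132, [array([517. , 153.8]), np.float64(26.9)], array([510.4, 143.5], dtype=float32))
```

View pics/w4.png

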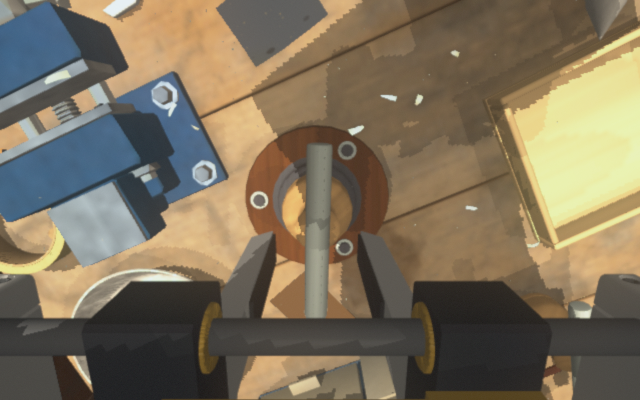

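The nut sits on the screw, with its bar at (318,225) between the open fingers. Its rim is about 5 mm above the collar. Regripping.

```bash

echo '[0, 0, 10, 0, 0, 0, 0, 0, 20, 0, 0, 0.02, 0, 0, 30, 0, 0, 0.02, 0, 0, 30, 0, 0, 0.02]' > rows.txt && python3 -m creep rows.txt 45
echo '[0, 0, 0, 0, 0, 0, 0, 0, 0, 0, 0, 0, 0, 0, 0, 0, 0, 0, 0, 0, 0, 0, 0, 0, 0, 0, 0, 0, 0, 0]' > rows.txt && python3 -m creep rows.txt 5 60
echo '[0, 0, 0, 0, 0, 0, 0, 0, 0, 0, 0, 0]' > rows.txt && python3 -m creep rows.txt
python3 -c "
from h import *
st()"
echo '[0, 0, 0.3, 0, 0, 0.1, 0, 0, 0.6, 0, 0, 0.2, 0, 0, 0.6, 0, 0, 0.2]' > rows.txt && python3 -m creep rows.txt
python3 -c "
from h import *
print(manip.read_state()['moment'])"

```

```text
clock: 16.4
eef_pos: [515.3, 158.9, 94.0]
eef_rot: [-3.14, -0.002, 2.714]
wrist_force: [0.8, -0.4, 0.2]
finger_gap: 45.2
finger_force: 0.0
clock: 16.9
eef_pos: [516.3, 159.2, 96.2]
eef_rot: [3.141, 0.0, 2.715]
wrist_force: [0.5, 0.9, 1.2]
finger_gap: 15.0
finger_force: 60.0
clock: 17.1
eef_pos: [516.3, 159.2, 96.2]
eef_rot: [3.141, 0.0, 2.715]
wrist_force: [0.1, -0.2, 2.0]
finger_gap: 14.4
finger_force: 60.0
clock 17.1
eef_pos [516.313 159.198  96.204]
eef_rot [3.141 0.    2.715]
joints [ 0.231  0.394  1.665  0.     1.082 -0.913]
wrist_force [ 0.068 -0.218  1.97 ]
moment [-0.023 -0.009 -0.   ]
finger_gap 14.43
finger_force 60.001
clock: 17.4
eef_pos: [516.3, 159.2, 95.6]
eef_rot: [3.141, 0.0, 2.513]
wrist_force: [-0.3, -0.1, 3.3]
finger_gap: 14.8
finger_force: 60.0
[ 0.01029553 -0.05496523 -0.12254041]
```

```bash
M(){ python3 -c "
from h import *
s=manip.read_state();print('   M',np.round(s['moment'][2],3),'yaw',np.round(s['eef_rot'][2],3))"; }
echo '[0, 0, 0.3, 0, 0, 0.1, 0, 0, 0.6, 0, 0, 0.2, 0, 0, 0.6, 0, 0, 0.2]' > rows.txt && python3 -m creep rows.txt |egrep 'pos|wrist';M
echo '[0, 0, 0.3, 0, 0, 0.1, 0, 0, 0.6, 0, 0, 0.2, 0, 0, 0.6, 0, 0, 0.2]' > rows.txt && python3 -m creep rows.txt |egrep 'pos|wrist';M
echo '[0, 0, 0.3, 0, 0, 0.1, 0, 0, 0.6, 0, 0, 0.2, 0, 0, 0.6, 0, 0, 0.2]' > rows.txt && python3 -m creep rows.txt |egrep 'pos|wrist';M

```

```text
eef_pos: [516.3, 159.2, 95.0]
wrist_force: [0.2, -0.1, 3.6]
   M -0.086 yaw 2.316
eef_pos: [516.3, 159.2, 94.3]
wrist_force: [0.6, 1.2, 4.1]
   M -0.056 yaw 2.118
eef_pos: [516.4, 159.2, 93.9]
wrist_force: [1.2, 0.7, 5.3]
   M -0.078 yaw 1.918
```

```bash
M(){ python3 -c "
from h import *
s=manip.read_state();print('   M',np.round(s['moment'][2],3),'yaw',np.round(s['eef_rot'][2],3))"; }
echo '[0, 0, 0.3, 0, 0, 0.1, 0, 0, 0.5, 0, 0, 0.2, 0, 0, 0.5, 0, 0, 0.2]' > rows.txt && python3 -m creep rows.txt |egrep 'pos|wrist';M
echo '[0, 0, 0.3, 0, 0, 0.1, 0, 0, 0.5, 0, 0, 0.2, 0, 0, 0.5, 0, 0, 0.2]' > rows.txt && python3 -m creep rows.txt |egrep 'pos|wrist';M
echo '[0, 0, 0.15, 0, 0, 0.05, 0, 0, 0.3, 0, 0, 0.1, 0, 0, 0.3, 0, 0, 0.1]' > rows.txt && python3 -m creep rows.txt |egrep 'pos|wrist';M

```

```text
eef_pos: [516.2, 159.2, 93.2]
wrist_force: [0.1, -0.1, 4.6]
   M -0.02 yaw 1.719
eef_pos: [516.2, 159.2, 92.7]
wrist_force: [-0.5, -0.5, 3.7]
   M -0.12 yaw 1.519
eef_pos: [516.2, 159.1, 92.3]
wrist_force: [0.8, -0.2, 3.4]
   M -0.066 yaw 1.421
```

```bash
M(){ python3 -c "
from h import *
s=manip.read_state();print('   M',np.round(s['moment'][2],3),'yaw',np.round(s['eef_rot'][2],3))"; }
echo '[0, 0, 0.15, 0, 0, 0.05, 0, 0, 0.3, 0, 0, 0.1, 0, 0, 0.3, 0, 0, 0.1]' > rows.txt && python3 -m creep rows.txt |egrep 'pos|wrist';M
echo '[0, 0, 0.1, 0, 0, 0.05, 0, 0, 0.2, 0, 0, 0.08, 0, 0, 0.2, 0, 0, 0.08]' > rows.txt && python3 -m creep rows.txt |egrep 'pos|wrist';M
echo '[0, 0, 0.1, 0, 0, 0.04, 0, 0, 0.1, 0, 0, 0.04]' > rows.txt && python3 -m creep rows.txt |egrep 'pos|wrist';M

```

```text
eef_pos: [516.2, 159.1, 92.0]
wrist_force: [0.2, -0.5, 4.7]
   M -0.044 yaw 1.319
eef_pos: [516.3, 159.2, 91.9]
wrist_force: [0.2, -0.3, 4.6]
   M -0.04 yaw 1.239
eef_pos: [516.2, 159.2, 91.8]
wrist_force: [0.2, 0.0, 5.9]
   M -0.086 yaw 1.198
```

```bash
M(){ python3 -c "
from h import *
s=manip.read_state();print('   M',np.round(s['moment'][2],3),'yaw',np.round(s['eef_rot'][2],3))"; }
echo '[0, 0, 0.1, 0, 0, 0.04, 0, 0, 0.2, 0, 0, 0.06]' > rows.txt && python3 -m creep rows.txt |egrep 'pos|wrist';M
echo '[0, 0, 0.1, 0, 0, 0.04, 0, 0, 0.1, 0, 0, 0.06]' > rows.txt && python3 -m creep rows.txt |egrep 'pos|wrist';M
echo '[0, 0, 0.1, 0, 0, 0.03, 0, 0, 0.1, 0, 0, 0.05]' > rows.txt && python3 -m creep rows.txt |egrep 'pos|wrist';M

```

```text
eef_pos: [516.2, 159.2, 91.6]
wrist_force: [0.2, -0.6, 6.0]
   M -0.018 yaw 1.137
eef_pos: [516.2, 159.1, 91.4]
wrist_force: [0.3, -0.5, 4.0]
   M 0.041 yaw 1.077
eef_pos: [516.1, 159.1, 91.2]
wrist_force: [1.1, -0.7, 2.8]
   M 0.017 yaw 1.026
```

```bash
M(){ python3 -c "
from h import *
s=manip.read_state();print('   M',np.round(s['moment'][2],3),'yaw',np.round(s['eef_rot'][2],3))"; }
echo '[0, 0, 0.1, 0, 0, 0.03, 0, 0, 0.1, 0, 0, 0.05]' > rows.txt && python3 -m creep rows.txt |egrep 'pos|wrist';M
echo '[0, 0, 0, 0, 0, 0.03, 0, 0, 0.1, 0, 0, 0.05]' > rows.txt && python3 -m creep rows.txt |egrep 'pos|wrist';M
echo '[0, 0, 0, 0, 0, 0.02, 0, 0, 0.1, 0, 0, 0.04]' > rows.txt && python3 -m creep rows.txt |egrep 'pos|wrist';M

```

```text
eef_pos: [516.1, 159.1, 91.1]
wrist_force: [0.0, 0.2, 2.6]
   M -0.038 yaw 0.975
eef_pos: [516.1, 159.1, 91.0]
wrist_force: [0.3, -0.8, 2.0]
   M 0.038 yaw 0.924
eef_pos: [516.2, 159.1, 90.9]
wrist_force: [1.5, 0.2, 2.8]
   M 0.007 yaw 0.884
```

```bash
M(){ python3 -c "
from h import *
s=manip.read_state();print('   M',np.round(s['moment'][2],3),'yaw',np.round(s['eef_rot'][2],3))"; }
echo '[0, 0, 0, 0, 0, 0.03, 0, 0, 0.1, 0, 0, 0.05]' > rows.txt && python3 -m creep rows.txt |egrep 'pos|wrist';M
echo '[0, 0, 0, 0, 0, 0.03, 0, 0, 0.1, 0, 0, 0.05]' > rows.txt && python3 -m creep rows.txt |egrep 'pos|wrist';M
python3 -c "
from h import *
p,d,w=shot('side');c=(516.5,157)
print(bar(w,c,70,(90,114)))
u0,v0=300,180
x=cv2.resize(p[170:260,275:375],(800,600)[:1]+(600,) ,interpolation=cv2.INTER_CUBIC);save('s5.png',x)"

```

```text
eef_pos: [516.1, 159.1, 90.8]
wrist_force: [0.8, -0.3, 2.9]
   M -0.004 yaw 0.833
eef_pos: [516.1, 159.1, 90.7]
wrist_force: [0.7, 0.4, 2.6]
   M -0.003 yaw 0.783
{'n': 198, 'c': array([511. , 151.2]), 'size': array([98.1, 38.2]), 'yaw': -2.326, 'z': array([103.9, 111.1]), 'mean': array([505.8, 144.1])}
```

View pics/s5.png

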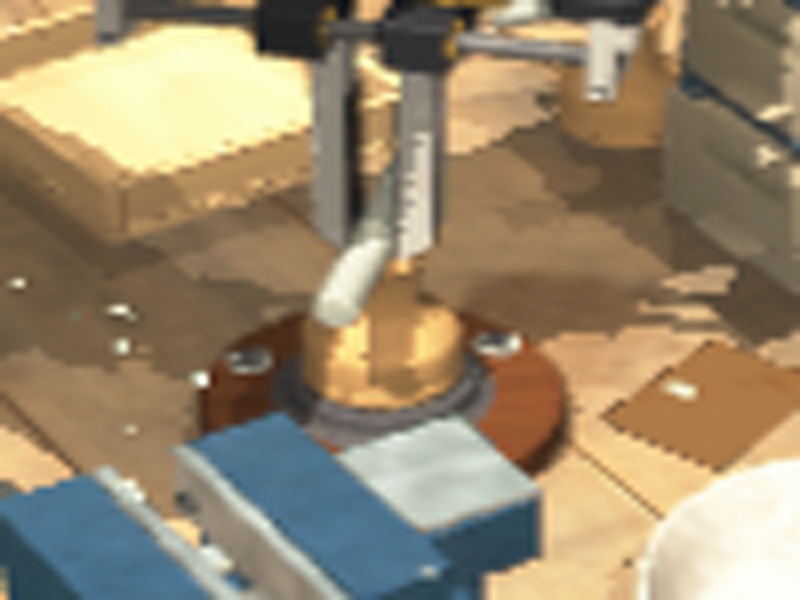

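The rim sits at or just above the collar at (390,400). There's no torque rise yet, so I keep winding.

```bash
M(){ python3 -c "
from h import *
s=manip.read_state();print('   M',np.round(s['moment'],3),'yaw',np.round(s['eef_rot'][2],3))"; }
echo '[0, 0, 0, 0, 0, 0.03, 0, 0, 0.1, 0, 0, 0.06]' > rows.txt && python3 -m creep rows.txt |egrep 'pos|wrist';M
echo '[0, 0, 0, 0, 0, 0.03, 0, 0, 0.1, 0, 0, 0.06]' > rows.txt && python3 -m creep rows.txt |egrep 'pos|wrist';M
echo '[0, 0, 0, 0, 0, 0.03, 0, 0, 0.1, 0, 0, 0.06]' > rows.txt && python3 -m creep rows.txt |egrep 'pos|wrist';M

```

```text
eef_pos: [516.1, 159.2, 90.6]
wrist_force: [-0.2, 0.3, 3.1]
   M [-0.052  0.092  0.066] yaw 0.724
eef_pos: [516.1, 159.2, 90.6]
wrist_force: [-0.1, -0.0, 2.4]
   M [-0.056  0.155  0.005] yaw 0.664
eef_pos: [516.2, 159.2, 90.6]
wrist_force: [0.2, 0.4, 3.9]
   M [-0.119  0.113  0.067] yaw 0.604
```

```bash
M(){ python3 -c "
from h import *
s=manip.read_state();print('   M',np.round(s['moment'],3),'yaw',np.round(s['eef_rot'][2],3))"; }
echo '[0, 0, 0, 0, 0, 0.03, 0, 0, 0, 0, 0, 0.05]' > rows.txt && python3 -m creep rows.txt |egrep 'pos|wrist|gap';M
echo '[0, 0, 0, 0, 0, 0.03, 0, 0, 0, 0, 0, 0.05]' > rows.txt && python3 -m creep rows.txt |egrep 'pos|wrist|gap';M
python3 -c "
from h import *
p,d,w=shot('side');c=(516.5,155)
P=w[np.isfinite(w[...,2])&(w[...,2]>98)&(w[...,2]<112)&(np.hypot(w[...,0]-c[0],w[...,1]-c[1])<62)&(np.hypot(w[...,0]-c[0],w[...,1]-c[1])>22)]
P=P[(P[:,0]<510)&(P[:,1]<150)];print(P.round(0)[::4]); dd=P.mean(0)-np.r_[516.9,154.2,0];print(np.arctan2(-dd[1],-dd[0]))"

```

```text
eef_pos: [516.2, 159.2, 90.6]
wrist_force: [0.7, -0.1, 3.8]
finger_gap: 14.3
   M [-0.019  0.111  0.105] yaw 0.554
eef_pos: [516.2, 159.2, 90.6]
wrist_force: [0.2, -0.2, 4.0]
finger_gap: 14.9
   M [-0.019  0.142  0.033] yaw 0.504
[[491. 148. 103.]
 [488. 147. 102.]
 [494. 137. 106.]
 [486. 139. 105.]
 [497. 138. 101.]
 [481. 135. 106.]
 [492. 134. 103.]
 [477. 133. 105.]
 [487. 131. 103.]
 [473. 131. 105.]
 [483. 129. 103.]
 [469. 130. 104.]
 [478. 125. 104.]
 [470. 126. 103.]
 [471. 127.  99.]]
0.519049645132901
```

```bash
M(){ python3 -c "
from h import *
s=manip.read_state();print('   M',np.round(s['moment'],3),'yaw',np.round(s['eef_rot'][2],3))"; }
echo '[0, 0, 0, 0, 0, 0.03, 0, 0, 0.1, 0, 0, 0.05]' > rows.txt && python3 -m creep rows.txt |egrep 'pos|wrist|gap';M
echo '[0, 0, 0, 0, 0, 0.03, 0, 0, 0.1, 0, 0, 0.05]' > rows.txt && python3 -m creep rows.txt |egrep 'pos|wrist|gap';M
echo '[0, 0, 0, 0, 0, 0.03, 0, 0, 0.1, 0, 0, 0.05]' > rows.txt && python3 -m creep rows.txt |egrep 'pos|wrist|gap';M

```

```text
eef_pos: [516.3, 159.2, 90.5]
wrist_force: [0.0, -0.6, 5.6]
finger_gap: 14.8
   M [-0.067  0.196  0.104] yaw 0.454
eef_pos: [516.3, 159.2, 90.5]
wrist_force: [0.5, 0.1, 6.7]
finger_gap: 14.9
   M [-0.049  0.221  0.022] yaw 0.404
eef_pos: [516.4, 159.2, 90.5]
wrist_force: [0.1, 0.5, 7.2]
finger_gap: 14.6
   M [-0.076  0.171  0.063] yaw 0.354
```

```bash
M(){ python3 -c "
from h import *
s=manip.read_state();print('   M',np.round(s['moment'],3),'yaw',np.round(s['eef_rot'][2],3),s['effort'][5].round(3))"; }
echo '[0, 0, 0, 0, 0, 0.03, 0, 0, 0, 0, 0, 0.05]' > rows.txt && python3 -m creep rows.txt |egrep 'pos|wrist|gap';M
echo '[0, 0, 0, 0, 0, 0.03, 0, 0, 0, 0, 0, 0.05]' > rows.txt && python3 -m creep rows.txt |egrep 'pos|wrist|gap';M
echo '[0, 0, 0, 0, 0, 0.03, 0, 0, 0, 0, 0, 0.05]' > rows.txt && python3 -m creep rows.txt |egrep 'clock|pos|wrist|gap';M
python3 -c "
from h import *
p,d,w=shot('side');c=(516.5,155)
P=w[np.isfinite(w[...,2])&(w[...,2]>98)&(w[...,2]<112)&(np.hypot(w[...,0]-c[0],w[...,1]-c[1])<62)&(np.hypot(w[...,0]-c[0],w[...,1]-c[1])>22)]
P=P[(P[:,0]<510)&(P[:,1]<155)];dd=P.mean(0)-np.r_[516.9,154.2,0];print(np.arctan2(-dd[1],-dd[0]))"

```

```text
eef_pos: [516.4, 159.2, 90.5]
wrist_force: [-0.2, 0.2, 6.2]
finger_gap: 14.6
   M [-0.043  0.097  0.133] yaw 0.304 -0.184
eef_pos: [516.4, 159.2, 90.5]
wrist_force: [0.2, 0.9, 6.9]
finger_gap: 14.9
   M [-0.088  0.101  0.126] yaw 0.254 -0.185
clock: 23.9
eef_pos: [516.4, 159.2, 90.5]
wrist_force: [-0.3, -0.4, 5.7]
finger_gap: 14.8
   M [-0.063  0.151  0.11 ] yaw 0.204 -0.185
0.23438406964623798
```

```bash
M(){ python3 -c "
from h import *
s=manip.read_state();print('   M',np.round(s['moment'],3),'yaw',np.round(s['eef_rot'][2],3),s['effort'][5].round(3))"; }
echo '[0, 0, 0, 0, 0, 0.03, 0, 0, 0, 0, 0, 0.06]' > rows.txt && python3 -m creep rows.txt |egrep 'pos|wrist|gap';M
echo '[0, 0, 0, 0, 0, 0.03, 0, 0, 0, 0, 0, 0.06]' > rows.txt && python3 -m creep rows.txt |egrep 'pos|wrist|gap';M
echo '[0, 0, 0, 0, 0, 0.03, 0, 0, 0, 0, 0, 0.06]' > rows.txt && python3 -m creep rows.txt |egrep 'clock|pos|wrist|gap';M
echo '[0, 0, 0, 0, 0, 0.03, 0, 0, 0, 0, 0, 0.06]' > rows.txt && python3 -m creep rows.txt |egrep 'clock|pos|wrist|gap';M
python3 -c "
from h import *
p,d,w=shot('side');c=(516.5,155)
P=w[np.isfinite(w[...,2])&(w[...,2]>98)&(w[...,2]<112)&(np.hypot(w[...,0]-c[0],w[...,1]-c[1])<62)&(np.hypot(w[...,0]-c[0],w[...,1]-c[1])>22)]
P=P[(P[:,0]<510)&(P[:,1]<165)];dd=P.mean(0)-np.r_[516.9,154.2,0];print(np.arctan2(-dd[1],-dd[0]))"

```

```text
eef_pos: [516.4, 159.2, 90.5]
wrist_force: [0.9, -0.1, 6.3]
finger_gap: 14.6
   M [-0.132  0.118  0.116] yaw 0.144 -0.587
eef_pos: [516.4, 159.2, 90.5]
wrist_force: [0.7, -0.2, 6.6]
finger_gap: 14.9
   M [-0.065  0.128  0.048] yaw 0.084 -0.546
clock: 24.55
eef_pos: [516.4, 159.2, 90.5]
wrist_force: [0.7, -0.2, 6.9]
finger_gap: 14.5
   M [-0.101  0.144  0.111] yaw 0.024 -0.543
clock: 24.75
eef_pos: [516.4, 159.2, 90.5]
wrist_force: [0.8, -0.4, 6.1]
finger_gap: 15.1
   M [-0.072  0.105  0.1  ] yaw -0.036 -0.524
-0.01905595749402461
```

```bash
python3 -c "
from h import *
for w,c in((np.load('side0.npy'),(446.9,335.2)),(shot('side')[2],(516.9,154.2))):
  r=np.hypot(w[...,0]-c[0],w[...,1]-c[1])
  zr=np.nanmedian(w[...,2][r<0]) if 0 else 0
  m=np.isfinite(w[...,2])&(r<58)&(r>25)&(w[...,2]>(60 if c[0]<500 else 90))&(w[...,2]<(90 if c[0]<500 else 115)); P=w[m]; print(len(P),np.percentile(P[:,2],[50,80,90,95]).round(1))
  f=w[np.isfinite(w[...,2])&(r<30)&(r>20)]; f=f[f[:,2]<70]; print(np.histogram(f[:,2],bins=range(0,72,3)))
st()"

```

```text
114 [74.1 76.8 77.5 78.5]
(array([23, 14, 14, 14, 15, 19, 16, 25, 23,  5,  0,  0,  0,  0,  0,  0,  0,
        0,  0,  0,  0,  2,  8]), array([ 0,  3,  6,  9, 12, 15, 18, 21, 24, 27, 30, 33, 36, 39, 42, 45, 48,
       51, 54, 57, 60, 63, 66, 69]))
133 [102.  104.4 105.4 105.8]
(array([ 0,  0,  0,  0,  0,  0,  3, 13, 26, 42, 16, 14, 16, 21, 17, 21, 25,
       29, 18,  2,  0,  0,  0]), array([ 0,  3,  6,  9, 12, 15, 18, 21, 24, 27, 30, 33, 36, 39, 42, 45, 48,
       51, 54, 57, 60, 63, 66, 69]))
clock 24.85
eef_pos [516.452 159.205  90.522]
eef_rot [-3.141e+00 -1.000e-03 -3.600e-02]
joints [ 0.231  0.402  1.669 -0.     1.07   1.838]
wrist_force [0.71  0.415 5.84 ]
moment [-0.056  0.101  0.055]
finger_gap 14.723
finger_force 60.005
```

```bash
M(){ python3 -c "
from h import *
s=manip.read_state();print('   M',np.round(s['moment'],3),'yaw',np.round(s['eef_rot'][2],3),s['effort'][5].round(3),s['wrist_force'].round(1),s['eef_pos'].round(1))"; }
echo '[0, 0, 0, 0, 0, 0.03, 0, 0, 0, 0, 0, 0.06]' > rows.txt && python3 -m creep rows.txt >/dev/null;M
echo '[0, 0, 0, 0, 0, 0.03, 0, 0, 0, 0, 0, 0.06]' > rows.txt && python3 -m creep rows.txt >/dev/null;M
echo '[0, 0, 0, 0, 0, 0.03, 0, 0, 0, 0, 0, 0.06]' > rows.txt && python3 -m creep rows.txt >/dev/null;M
echo '[0, 0, 0, 0, 0, 0.03, 0, 0, 0, 0, 0, 0.06]' > rows.txt && python3 -m creep rows.txt >/dev/null;M

```

```text
M [-0.082 -0.049  0.189] yaw -0.096 -0.511 [ 1.4 -0.5  6.2] [516.5 159.1  90.5]
   M [-0.148 -0.093  0.259] yaw -0.156 -0.347 [1.2 0.2 5.9] [516.6 159.1  90.6]
   M [-0.113 -0.082  0.326] yaw -0.216 -0.278 [ 0.3 -0.4  5.6] [516.6 159.2  90.5]
   M [-0.085 -0.105  0.43 ] yaw -0.276 -0.137 [-0.  -0.4  5.5] [516.6 159.1  90.5]
```

```bash

echo '[0, 0, 0, 0, 0, 0, 0, 0, 0, 0, 0, 0, 0, 0, 0, 0, 0, 0]' > rows.txt && python3 -m creep rows.txt 
python3 -c "
from h import *
st()
w=shot('side')[2];c=(516.9,154.2)
r=np.hypot(w[...,0]-c[0],w[...,1]-c[1])
P=w[np.isfinite(w[...,2])&(r<58)&(r>25)&(w[...,2]>90)&(w[...,2]<115)];print(len(P),np.percentile(P[:,2],[50,80,90,95]).round(1))
"

```

```text
clock: 25.95
eef_pos: [516.6, 159.1, 90.5]
eef_rot: [-3.141, -0.001, -0.274]
wrist_force: [2.1, -0.7, 5.1]
finger_gap: 14.9
finger_force: 60.2
clock 25.95
eef_pos [516.581 159.144  90.523]
eef_rot [-3.141e+00 -1.000e-03 -2.740e-01]
joints [ 0.231  0.402  1.669 -0.     1.07   2.077]
wrist_force [ 2.138 -0.724  5.124]
moment [-0.038 -0.119  0.346]
finger_gap 14.879
finger_force 60.214
142 [102.3 104.8 105.5 106. ]
```

Hand-tight: torque is about 0.35–0.43 N·m, or 8–10 N at 42 mm. The rim is at about 28 mm, the height of the collar face, so it closed fully and the nut goes in the tray. Winding off.

```bash
M(){ python3 -c "
from h import *
s=manip.read_state();print('   M',np.round(s['moment'],3),'yaw',np.round(s['eef_rot'][2],3),s['wrist_force'].round(1),s['eef_pos'].round(1))"; }
echo '[0, 0, 0, 0, 0, -0.06, 0, 0, 0, 0, 0, -0.15, 0, 0, 0, 0, 0, -0.27, 0, 0, -0.3, 0, 0, -0.39, 0, 0, -0.6, 0, 0, -0.5]' > rows.txt && python3 -m creep rows.txt >/dev/null;M
echo '[0, 0, -0.3, 0, 0, -0.12, 0, 0, -0.7, 0, 0, -0.24, 0, 0, -1, 0, 0, -0.36, 0, 0, -1.4, 0, 0, -0.48, 0, 0, -1.7, 0, 0, -0.6]' > rows.txt && python3 -m creep rows.txt >/dev/null;M

```

```text
M [-0.002  0.124 -0.008] yaw 0.23 [ 0.1 -0.1  0.2] [516.  159.1  90.6]
   M [-0.08   0.099 -0.025] yaw 0.83 [ 0.1 -0.3 -2.1] [515.6 159.   91.7]
```

```bash
M(){ python3 -c "
from h import *
s=manip.read_state();print('   M',np.round(s['moment'],3),'yaw',np.round(s['eef_rot'][2],3),s['wrist_force'].round(1),s['eef_pos'].round(1),s['joints'][5].round(2),s['finger_gap'].round(1))"; }
echo '[0, 0, -0.3, 0, 0, -0.12, 0, 0, -0.7, 0, 0, -0.24, 0, 0, -1, 0, 0, -0.36, 0, 0, -1.4, 0, 0, -0.48, 0, 0, -1.7, 0, 0, -0.6]' > rows.txt && python3 -m creep rows.txt >/dev/null;M
echo '[0, 0, -0.3, 0, 0, -0.12, 0, 0, -0.7, 0, 0, -0.24, 0, 0, -1, 0, 0, -0.36, 0, 0, -1.4, 0, 0, -0.48, 0, 0, -1.7, 0, 0, -0.6]' > rows.txt && python3 -m creep rows.txt >/dev/null;M
echo '[0, 0, -0.3, 0, 0, -0.12, 0, 0, -0.7, 0, 0, -0.24, 0, 0, -1, 0, 0, -0.36, 0, 0, -1.4, 0, 0, -0.48, 0, 0, -1.7, 0, 0, -0.6]' > rows.txt && python3 -m creep rows.txt >/dev/null;M

```

```text
Traceback (most recent call last):
AttributeError: 'float' object has no attribute 'round'
Traceback (most recent call last):
AttributeError: 'float' object has no attribute 'round'
Traceback (most recent call last):
AttributeError: 'float' object has no attribute 'round'
```

```bash
cat > m.py <<'E'
from h import *
s=manip.read_state();print('   M',s['clock'],np.round(s['moment'],3),'yaw',np.round(s['eef_rot'][2],3),s['wrist_force'].round(1),s['eef_pos'].round(1),s['joints'][5].round(2),s['finger_gap'])
E
python3 m.py
echo '[0, 0, -0.3, 0, 0, -0.12, 0, 0, -0.7, 0, 0, -0.24, 0, 0, -1, 0, 0, -0.36, 0, 0, -1.4, 0, 0, -0.48, 0, 0, -1.7, 0, 0, -0.6]' > rows.txt && python3 -m creep rows.txt >/dev/null;python3 m.py
echo '[0, 0, -0.3, 0, 0, -0.12, 0, 0, -0.7, 0, 0, -0.24, 0, 0, -1, 0, 0, -0.36, 0, 0, -1.4, 0, 0, -0.48, 0, 0, -1.7, 0, 0, -0.6]' > rows.txt && python3 -m creep rows.txt >/dev/null;python3 m.py
```

```text
M 28.5 [-0.036  0.006  0.012] yaw 2.63 [ 0.8  0.4 -2.6] [515.6 159.   96.8] -0.83 14.49860527375933
   M 29.0 [ 0.079  0.062 -0.038] yaw -3.053 [ 0.8  0.2 -2.6] [515.6 159.   98.5] -1.43 14.846407414948338
   M 29.5 [0.141 0.041 0.007] yaw -2.453 [ 0.2  0.1 -2.4] [515.6 159.  100.2] -2.03 15.082233340710886
```

```bash

echo '[0, 0, -0.3, 0, 0, -0.12, 0, 0, -0.7, 0, 0, -0.24, 0, 0, -1, 0, 0, -0.36, 0, 0, -1.3, 0, 0, -0.42]' > rows.txt && python3 -m creep rows.txt >/dev/null;python3 m.py
echo '[0, 0, -1, 0, 0, 0, 0, 0, -2, 0, 0, 0, 0, 0, -2, 0, 0, 0]' > rows.txt && python3 -m creep rows.txt >/dev/null;python3 m.py
```

```text
M 29.9 [ 0.044  0.04  -0.019] yaw -2.034 [-0.5  0.1 -3. ] [515.6 159.  101.5] -2.45 14.650559926842282
   M 30.2 [0.016 0.178 0.003] yaw -2.04 [-0.1 -0.7 -9.1] [515.6 159.  103.5] -2.44 14.445359525658716
```

```bash

echo '[0, 0, 1, 0, 0, 0, 0, 0, 2, 0, 0, 0]' > rows.txt && python3 -m creep rows.txt >/dev/null
echo '[0, 0, 0, 0, 0, 0, 0, 0, 0, 0, 0, 0, 0, 0, -15, 0, 0, 0, 0, 0, -32, 0, 0, 0, 0, 0, -32, 0, 0, 0]' > rows.txt && python3 -m creep rows.txt 45 >/dev/null;python3 m.py
echo '[0, 0, 0, 0, 0, 0.13, 0, 0, 0, 0, 0, 0.26, 0, 0, 0, 0, 0, 0.39, 0, 0, 0, 0, 0, 0.52, 0, 0, 0, 0, 0, 0.65]' > rows.txt && python3 -m creep rows.txt >/dev/null
echo '[0, 0, 0, 0, 0, 0.13, 0, 0, 0, 0, 0, 0.26, 0, 0, 0, 0, 0, 0.39, 0, 0, 0, 0, 0, 0.52, 0, 0, 0, 0, 0, 0.65]' > rows.txt && python3 -m creep rows.txt >/dev/null
echo '[0, 0, 0, 0, 0, 0.13, 0, 0, 0, 0, 0, 0.26, 0, 0, 0, 0, 0, 0.39, 0, 0, 0, 0, 0, 0.52, 0, 0, 0, 0, 0, 0.65]' > rows.txt && python3 -m creep rows.txt >/dev/null
echo '[0, 0, 0, 0, 0, 0.13, 0, 0, 0, 0, 0, 0.26, 0, 0, 0, 0, 0, 0.39, 0, 0, 0, 0, 0, 0.52, 0, 0, 0, 0, 0, 0.65]' > rows.txt && python3 -m creep rows.txt >/dev/null
echo '[0, 0, 0, 0, 0, 0.14, 0, 0, 0, 0, 0, 0.28, 0, 0, 0, 0, 0, 0.42, 0, 0, 0, 0, 0, 0.54, 0, 0, 0, 0, 0, 0.54]' > rows.txt && python3 -m creep rows.txt >/dev/null;python3 m.py
python3 -c "
from h import *
s=manip.read_state()['eef_pos']
p,d,w=shot('wrist');print(bar(w,s[:2],70,(106,124)))
p,d,w=shot('side'); print(bar(w,(516.5,154),65,(106,122)))"
```

```text
M 30.9 [0.131 0.076 0.02 ] yaw -2.038 [0.3 0.2 0.1] [517.3 159.4 136.6] -2.44 44.975852689174
   M 33.4 [-0.112  0.054  0.014] yaw 1.103 [-0.4  1.   0. ] [516.1 159.1 133.7] 0.7 44.604204779876
{'n': 4185, 'c': array([518.5, 161. ]), 'size': array([111.9,  15. ]), 'yaw': -2.068, 'z': array([114.9, 117. ]), 'mean': array([520.3, 164.5])}
{'n': 153, 'c': array([518.2, 157.2]), 'size': array([115.1,  14.9]), 'yaw': -2.064, 'z': array([113.7, 116.2]), 'mean': array([515.4, 152.1])}
```

```bash

echo '[0, 0, 10, 0, 0, 0.01, 0, 0, 20, 0, 0, 0.03, 0, 0, 33, 0, 0, 0.03, 0, 0, 33, 0, 0, 0.03]' > rows.txt && python3 -m creep rows.txt 45 >/dev/null; python3 m.py
echo '[0, 0, 0, 0, 0, 0, 0, 0, 0, 0, 0, 0, 0, 0, 0, 0, 0, 0, 0, 0, 0, 0, 0, 0, 0, 0, 0, 0, 0, 0]' > rows.txt && python3 -m creep rows.txt 5 60 >/dev/null
echo '[0, 0, 0, 0, 0, 0, 0, 0, 0, 0, 0, 0]' > rows.txt && python3 -m creep rows.txt>/dev/null; python3 m.py
echo '[0, 0, -0.3, 0, 0, -0.12, 0, 0, -0.7, 0, 0, -0.24, 0, 0, -1, 0, 0, -0.36, 0, 0, -1.4, 0, 0, -0.48, 0, 0, -1.7, 0, 0, -0.6]' > rows.txt && python3 -m creep rows.txt >/dev/null;python3 m.py
echo '[0, 0, -0.3, 0, 0, -0.12, 0, 0, -0.7, 0, 0, -0.24, 0, 0, -1, 0, 0, -0.36, 0, 0, -1.4, 0, 0, -0.48, 0, 0, -1.7, 0, 0, -0.6]' > rows.txt && python3 -m creep rows.txt >/dev/null;python3 m.py
echo '[0, 0, -1, 0, 0, 0, 0, 0, -2, 0, 0, 0, 0, 0, -2, 0, 0, 0]' > rows.txt && python3 -m creep rows.txt >/dev/null;python3 m.py
```

```text
M 33.9 [-0.024  0.138  0.029] yaw 1.075 [ 0.2 -0.1 -0.1] [515.1 158.9  98.9] 0.73 44.82475140054734
   M 34.6 [ 0.076 -0.137 -0.049] yaw 1.075 [0.4 0.6 4.2] [516.5 159.2 101.7] 0.73 13.44009056385974
   M 35.1 [ 0.297  0.091 -0.061] yaw 1.68 [0.5 2.3 4.6] [516.3 159.3 103.3] 0.12 13.266722802872959
   M 35.6 [ 0.163  0.302 -0.123] yaw 2.28 [-2.3  0.3  5.7] [516.2 159.3 105.1] -0.48 13.247680144976634
   M 35.9 [-0.002  0.066  0.022] yaw 2.272 [-0.4 -0.2 -2.2] [516.  159.  106.4] -0.47 13.568369807398316
```

```bash

echo '[0, 0, 1, 0, 0, 0, 0, 0, 2, 0, 0, 0]' > rows.txt && python3 -m creep rows.txt >/dev/null; python3 m.py
echo '[0, 0, 0, 0, 0, 0, 0, 0, 0, 0, 0, 0, 0, 0, 4, 0, 0, 0]' > rows.txt && python3 -m creep rows.txt 35 >/dev/null; python3 m.py
echo '[0, 0, 0, 0, 0, 0, 0, 0, 0, 0, 0, 0, 0, 0, 0, 0, 0, 0, 0, 0, 0, 0, 0, 0, 0, 0, 0, 0, 0, 0]' > rows.txt && python3 -m creep rows.txt 5 60 >/dev/null
echo '[0, 0, 0, 0, 0, 0, 0, 0, 0, 0, 0, 0]' > rows.txt && python3 -m creep rows.txt>/dev/null; python3 m.py
echo '[0, 0, -1, 0, 0, 0, 0, 0, -2, 0, 0, 0, 0, 0, -3, 0, 0, 0]' > rows.txt && python3 -m creep rows.txt >/dev/null;python3 m.py
```

```text
M 36.1 [-0.344  0.438  0.082] yaw 2.274 [-1.3 -1.1 10.1] [516.5 159.1 105.1] -0.47 13.461084707769189
   M 36.4 [ 0.009  0.003 -0.055] yaw 2.274 [ 0.1 -0.3 -0.5] [516.4 159.2 100.9] -0.47 32.888838718461145
   M 37.1 [ 0.024 -0.028 -0.026] yaw 2.275 [0.2 0.6 1.8] [516.2 159.2 100.7] -0.47 15.814031240239835
   M 37.4 [-0.008 -0.038  0.009] yaw 2.275 [ 0.   0.5 -2.1] [516.  159.1 103.5] -0.47 15.43302647200777
```

```bash

echo '[0, 0, -3, 0, 0, 0, 0, 0, -8, 0, 0, 0, 0, 0, -20, 0, 0, 0, 0, 0, -35, 0, 0, 0, 0, 0, -50, 0, 0, 0]' > rows.txt && python3 -m creep rows.txt >/dev/null;python3 m.py
python3 -c "
from h import *
w=np.load('top0.npy')
z=w[...,2]
m=np.isfinite(z)&(z>20)&(z<36)&(abs(w[...,0]-545)<95)&(abs(w[...,1]-395)<95)
n,l,s,c=cv2.connectedComponentsWithStats(m.astype(np.uint8),connectivity=8)
for i in range(1,n):
  if s[i,4]>80: P=w[l==i];print(s[i],cv2.minAreaRect(P[:,:2].astype(np.float32)),P[:,2].mean())
f=np.isfinite(z)&(z>2)&(z<14)&(abs(w[...,0]-550)<60)&(abs(w[...,1]-393)<60);print('floor',cv2.minAreaRect(w[f][:,:2].astype(np.float32)),w[f].mean(0))
p,d,w2=shot('wrist');print(0)"
```

```text
M 37.9 [-0.044  0.021  0.01 ] yaw 2.275 [ 0.1 -0.3 -2.3] [516.2 159.2 155.2] -0.47 15.56803295110584
[247 177  52  53 462] ((560.6617431640625, 393.9173889160156), (140.54014587402344, 141.0613555908203), 4.323349952697754) 28.73273433398309
[257 233  12  10  81] ((463.13665771484375, 420.77001953125), (25.916034698486328, 31.094493865966797), 1.1978552341461182) 27.088627555293073
floor ((550.2857055664062, 393.0035400390625), (119.36166381835938, 119.97010040283203), 0.01978897862136364) [553.45267726 393.86187233   6.30145753]
0
```

```bash
python3 -c "
from h import *
go(560.7,393.9,155,2.275)"
```

```text
delta [150.6 184.9   3.1] [ 0.004  0.002 -0.   ] clock 37.95
```

```bash

echo '[20, 25, 0, 0, 0, 0, 50, 62, 0, 0, 0, 0, 82, 100, 0, 0, 0, 0, 112, 138, 0, 0, 0, 0, 136, 167, 0, 0, 0, 0]' > rows.txt && python3 -m creep rows.txt >/dev/null
echo '[10, 12, 0, 0, 0, 0, 15, 18, 0, 0, 0, 0, 15, 18, 0, 0, 0, 0, 15, 18, 0, 0, 0, 0]' > rows.txt && python3 -m creep rows.txt >/dev/null;python3 m.py
python3 -c "
from h import *
go(560.7,393.9,80,2.275)
p,d,w=shot('side');s=manip.read_state()['eef_pos']
for z in(96,100,104,108): print(z,ring(w,(s[0],s[1]-4.5),40,(z,z+5)))
P=w[np.isfinite(w[...,2])&(np.hypot(w[...,0]-s[0],w[...,1]-s[1]+4)<32)&(w[...,2]>70)&(w[...,2]<140)];print(np.histogram(P[:,2],bins=range(70,140,3)))"
```

```text
M 38.85 [-0.036  0.028  0.03 ] yaw 2.274 [ 0.4 -0.6 -2.4] [559.6 393.1 153.8] -0.14 15.401455660636502
delta [-0.1  1.4 73.8] [-0.     0.    -0.001] clock 38.85
96 (17, [array([557.6, 378.7]), np.float64(23.0)], array([553. , 371.1], dtype=float32))
100 (30, [array([556.2, 382. ]), np.float64(25.4)], array([552.3, 372. ], dtype=float32))
104 (27, [array([556.9, 383.2]), np.float64(25.3)], array([550.4, 374.1], dtype=float32))
108 (28, [array([559. , 386.5]), np.float64(25.4)], array([552.3, 372.3], dtype=float32))
(array([ 0,  0,  0,  0,  0,  0,  0,  1, 12,  7, 21, 13, 18, 15, 20, 19, 26,
       33, 22, 12, 10,  7,  8]), array([ 70,  73,  76,  79,  82,  85,  88,  91,  94,  97, 100, 103, 106,
       109, 112, 115, 118, 121, 124, 127, 130, 133, 136, 139]))
```

```bash

echo '[0, 1, 15, 0, 0, 0, 0, 1, 30, 0, 0, 0, 0, 1, 45, 0, 0, 0, 0, 1, 60, 0, 0, 0, 0, 1, 70, 0, 0, 0]' > rows.txt && python3 -m creep rows.txt >/dev/null
echo '[0, 0, 5, 0, 0, 0, 0, 0, 10, 0, 0, 0, 0, 0, 12, 0, 0, 0, 0, 0, 12, 0, 0, 0]' > rows.txt && python3 -m creep rows.txt >/dev/null;python3 m.py
python3 -c "
from h import *
go(560.7,393.9,66.3,2.275)
a=np.load('side0.npy');w=shot('side')[2];s=manip.read_state()['eef_pos']
for z in(35,42,48,54): 
  print(z,ring(a,(446.5,335.2),22,(z,z+6)),ring(w,(s[0],s[1]-4.3),22,(z+s[2]-60.3,z+6+s[2]-60.3)))"
```

```text
M 39.8 [-0.01   0.025  0.015] yaw 2.275 [ 0.2  0.4 -1.8] [560.3 394.7  71.8] -0.14 15.48735802904403
delta [-0.9 -0.2  5.5] [ 0.  0. -0.] clock 39.8
35 (17, [array([447.5, 335.2]), np.float64(13.3)], array([444. , 329.8], dtype=float32)) (23, [array([557.4, 386.3]), np.float64(16.7)], array([557.4, 384.1], dtype=float32))
42 (13, [array([445.7, 334.4]), np.float64(11.5)], array([444.2, 328.9], dtype=float32)) (15, [array([559.5, 389.3]), np.float64(12.7)], array([559.2, 384.8], dtype=float32))
48 (13, [array([445. , 331.7]), np.float64(11.4)], array([443.2, 330.1], dtype=float32)) (14, [array([558.8, 387.7]), np.float64(12.3)], array([554.3, 384.5], dtype=float32))
54 (20, [array([447.2, 335.3]), np.float64(14.4)], array([444.8, 328.1], dtype=float32)) (10, [array([558.5, 390.4]), np.float64(14.1)], array([558.1, 384.3], dtype=float32))
```

```bash

echo '[0, 0, 1, 0, 0, 0, 0, 0, 2, 0, 0, 0, 0, 0, 3, 0, 0, 0, 0, 0, 3, 0, 0, 0]' > rows.txt && python3 -m creep rows.txt >/dev/null;python3 m.py
echo '[0, 0, 1, 0, 0, 0, 0, 0, 2, 0, 0, 0, 0, 0, 2, 0, 0, 0]' > rows.txt && python3 -m creep rows.txt >/dev/null;python3 m.py
echo '[0, 0, 1, 0, 0, 0, 0, 0, 1, 0, 0, 0]' > rows.txt && python3 -m creep rows.txt >/dev/null;python3 m.py
```

```text
M 40.25 [-0.039  0.011  0.014] yaw 2.275 [-0.1  0.1 -2.6] [560.2 394.6  68.6] -0.14 15.333967156443261
   M 40.55 [-0.053  0.018  0.008] yaw 2.275 [-0.8 -0.1 -2.2] [560.2 394.6  66.5] -0.14 15.516694408817731
   M 40.75 [-0.022  0.013  0.013] yaw 2.275 [-0.1  0.1 -2.3] [560.2 394.6  65.6] -0.14 15.305512211523725
```

```bash

echo '[0, 0, 1, 0, 0, 0, 0, 0, 1, 0, 0, 0]' > rows.txt && python3 -m creep rows.txt >/dev/null;python3 m.py
echo '[0, 0, 1, 0, 0, 0, 0, 0, 1, 0, 0, 0]' > rows.txt && python3 -m creep rows.txt >/dev/null;python3 m.py
echo '[0, 0, 0.5, 0, 0, 0, 0, 0, 0.5, 0, 0, 0]' > rows.txt && python3 -m creep rows.txt >/dev/null;python3 m.py
```

```text
M 40.95 [-0.611  0.38  -0.001] yaw 2.275 [-1.6 -2.8  4.6] [560.5 394.6  65.5] -0.14 15.472096432122452
   M 41.15 [-1.091  0.94   0.027] yaw 2.275 [-4.4 -5.6 11.6] [560.6 394.6  65.4] -0.14 15.4675826800991
   M 41.35 [-1.269  1.236  0.003] yaw 2.275 [-6.3 -5.7 15.6] [560.7 394.7  65.4] -0.14 15.852303046492278
```

```bash

echo '[0, 0, -1, 0, 0, 0, 0, 0, -2, 0, 0, 0, 0, 0, -2, 0, 0, 0]' > rows.txt && python3 -m creep rows.txt >/dev/null;python3 m.py
echo '[0, 0, 0, 0, 0, 0, 0, 0, 0, 0, 0, 0, 0, 0, 0, 0, 0, 0]' > rows.txt && python3 -m creep rows.txt 5 4 >/dev/null;python3 m.py
echo '[0, 0, 0, 0, 0, 0, 0, 0, 0, 0, 0, 0, 0, 0, 0, 0, 0, 0]' > rows.txt && python3 -m creep rows.txt 20 >/dev/null;python3 m.py
echo '[0, 0, 0, 0, 0, 0, 0, 0, 0, 0, 0, 0, 0, 0, 0, 0, 0, 0]' > rows.txt && python3 -m creep rows.txt 45 >/dev/null;python3 m.py
echo '[0, 0, -15, 0, 0, 0, 0, 0, -45, 0, 0, 0, 0, 0, -85, 0, 0, 0, 0, 0, -120, 0, 0, 0, 0, 0, -120, 0, 0, 0]' > rows.txt && python3 -m creep rows.txt >/dev/null;python3 m.py
python3 -c "
from h import *
p,d,w=shot('side');print(bar(w,(560.5,389),65,(70,92)))
a=p[125:215,250:350]
b,d,w=shot('wrist');print(bar(w,(560.5,394),65,(70,92)))
save('end.png',np.hstack([cv2.resize(a,(400,360),interpolation=cv2.INTER_CUBIC),cv2.resize(b,(400,360))]))"
```

```text
M 41.65 [-0.44   0.104  0.006] yaw 2.275 [-0.2 -2.8  4.2] [560.4 394.7  65.5] -0.14 15.162589435196818
   M 41.95 [-0.372  0.512 -0.033] yaw 2.275 [-2.5 -1.8  5. ] [560.2 394.7  65.4] -0.14 18.22584834120318
   M 42.25 [ 0.217 -0.03   0.02 ] yaw 2.275 [0.6 1.4 3.6] [560.4 394.9  65.3] -0.14 19.547014330837545
   M 42.55 [-0.015  0.027 -0.048] yaw 2.275 [ 0.4  0.8 -0.1] [559.9 394.4  64.6] -0.14 40.439579523040585
   M 43.05 [-0.003  0.056 -0.004] yaw 2.275 [-0.8 -0.6  0.5] [561.6 395.5 192.3] -0.14 45.008699018332116
{'n': 168, 'c': array([560. , 388.9]), 'size': array([ 18.9, 110.4]), 'yaw': -0.867, 'z': array([79.7, 84.1]), 'mean': array([559.5, 388.1])}
{'n': 2258, 'c': array([560.4, 395.4]), 'size': array([ 22.1, 112. ]), 'yaw': -0.871, 'z': array([83. , 84.9]), 'mean': array([558.2, 397.9])}
```

View pics/end.png

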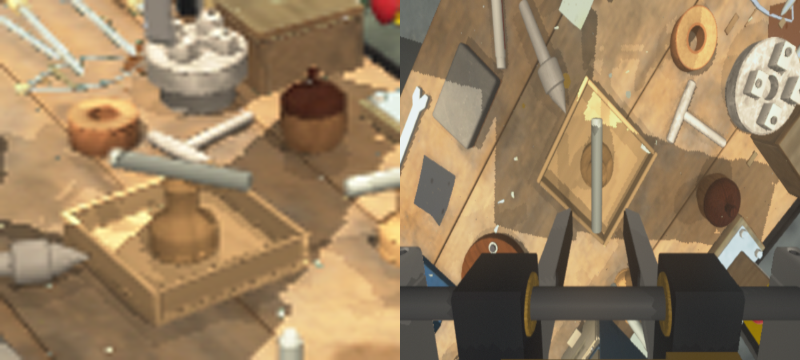

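The nut stands upright in the tray: foot at (185,235) in the left half and (597,165) in the right. Bar top is at 83–84 mm, which matches standing on the floor. The gripper is clear.

```bash
python3 -c "
from cell import manip
print(manip.sign_off())"
```

```text
the job is handed in; nothing more can be done
None
```

The front nut wound down hand-tight (about 8–10 N at 42 mm) with its rim fully onto the collar, so I wound it off and stood it upright on the tray floor; the job was handed in at about 43 s of the 67 s allowed.

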